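Ready the tabletop easel: scrape, snap open, lock

TASK

Get the little folding easel ready for painting: with the yellow scraper block, push all the dried clay chips off the folded white board into the blue trough beside it; the block goes back to stand on its cork mat. With the board cleared, swing it up until it snaps fully open, turn the black locking collar so that its red set screw faces the orange flat on the shaft, and then tighten that screw clockwise as far as it goes. Leave the pencil cup, palette, hole punch and tin where they are.

Things in the scene. Friction and masses are not known exactly. Their poses are not given: they have to be found in the camera images.
- easel: fixed wooden base of a small tabletop easel. Origin on the table right below the middle of the board's hinge axis; z up; y along the hinge axis, x from the hinge edge across the folded board. Hinge axis (also that of shaft and collar) at z = 34 mm. A bearing block 36 x 16 x 57 mm high stands at x = 0, y = -124 mm.
- board_mid (a point): middle of the white board's top face. Folded, the board covers x 12 to 142 mm, y -110 to +110 mm of the easel, top at z = 38 mm. Rims 6 mm wide, tops at z = 46 mm, run along y at x 10-16 and 136-142 mm; the ends y = -110 and +110 mm have no rim: chips are pushed along y over the +y end. Turns with the board.
- trough_in (a point): middle of the inner floor (z = 4 mm) of the blue trough fixed at the board's +y end: in the easel's frame inside x -1 to 151 mm, y 110 to 181 mm; walls 4 mm thick up to z = 38 mm, open on top.
- board (a joint): angle of the board on its hinge, rad: 0 folded flat, 1.05 fully open (stop). The far edge (+x of the easel) rises and swings back towards the hinge. An over-centre spring keeps it at either end: dead centre at about 0.7; lifting by the bar takes about 5 N; well past the centre it snaps open by itself.
- bar (a point): middle of the green round lifting bar (10 mm thick, 80 mm long along y) on the board's free edge, 174 mm from the hinge axis, z = 34 mm when folded. A gap of 27 mm is free between bar and board edge. Axes turn with the board.
- flat (a point): point on the orange flat of the steel shaft (20 mm thick, lying along y) near its free end, at y = -215 mm of the easel. The shaft turns with the board. This point's z axis is the outward normal of the flat; when the board is fully open the flat faces straight up.
- collar (a joint): angle of the black collar (48 mm diameter, 26 mm wide, centred at y = -175 mm of the easel on the hinge axis): 0 when its set screw points straight up, positive when it leans towards the easel's -x, rad, range -1.1 to 1.1. Turns stiffly (0.12 N m, about 2 N at the screw head) and stays where left; it does not turn with the shaft.
- screw (a joint): angle of the red set screw about its own axis: starts loose near 0, grows clockwise (seen from the head) to 2.8, the tight stop, rad. At 0 the long side of the head lies along the easel's x (with the collar upright). Friction 0.04 N m, stays where left. Needs two or more grasps.
- screw_head (a point): centre of the red bar-shaped head of the set screw, 66 mm from the shaft axis: long 56 mm along its x, 14 mm thick along its y (grip across this), 26 mm high along its z, which points outward along the screw. Below it a steel stem of 12 mm diameter runs down to the collar. Turns with collar and screw.
- scraper_mid (a point): middle of the scraper block, half-way up (30 mm above its underside): black rubber foot 70 x 44 x 24 mm high, above it a yellow grip 66 (x) x 22 (y) x 36 mm high; 60 mm high in all, 0.14 kg. z up; x along its 70 mm length. Grip across the 22 mm.
- mat_center (a point): middle of the round cork mat, the scraper's place: 124 mm diameter, 4 mm thick, fixed on the table. This point is half-way up its thickness.
- chip1_mid (a point): centre of a dried clay chip, a disc of 24 mm diameter, 8 mm thick, 12 g; loose; absent in some starts (None)
- chip2_mid (a point): centre of a dried clay chip, a slab 24 x 18 mm, 8 mm thick, 12 g; loose; absent in some starts (None)
- chip3_mid (a point): centre of a dried clay chip, a disc of 24 mm diameter, 8 mm thick, 12 g; loose; absent in some starts (None)
- chip4_mid (a point): centre of a dried clay chip, a slab 24 x 18 mm, 8 mm thick, 12 g; loose; absent in some starts (None)
- chip5_mid (a point): centre of a dried clay chip, a disc of 24 mm diameter, 8 mm thick, 12 g; loose; absent in some starts (None)
- chip6_mid (a point): centre of a dried clay chip, a slab 24 x 18 mm, 8 mm thick, 12 g; loose; absent in some starts (None)
- pencil_cup: wooden pencil cup with crayons, 76 mm diameter, 146 mm high over the crayons; loose bystander, origin under its centre
- palette: white plastic paint palette, 130 x 190 x 12 mm; loose bystander, origin under its centre
- punch: green plastic hole punch with press lever, 120 x 60 x 65 mm; loose bystander, origin under its centre
- tin: square tin box with yellow twist cap, 90 x 90 x 78 mm; loose bystander, origin under its centre
- scraper: the same scraper block; origin at the centre of its underside

How it is judged (in metres and radians):
On the way, in this order (a step that is already met when the one before it is completed fails the run):
1. the scraper block pushes a chip, the board being folded flat (value of joint board below 0.1 rad and (contact force between scraper and chip1 above 0.02 N or contact force between scraper and chip2 above 0.02 N or contact force between scraper and chip3 above 0.02 N or contact force between scraper and chip4 above 0.02 N or contact force between scraper and chip5 above 0.02 N or contact force between scraper and chip6 above 0.02 N)).
2. all chips lie in the trough, the board still folded (y of chip1_mid in the frame of easel between 0.11 and 0.183 m and x of chip1_mid in the frame of easel between -0.004 and 0.154 m and z of each of chip1_mid, chip2_mid, chip3_mid, chip4_mid, chip5_mid, chip6_mid in the frame of easel below 0.036 m and y of chip2_mid in the frame of easel between 0.11 and 0.183 m and x of chip2_mid in the frame of easel between -0.004 and 0.154 m and y of chip3_mid in the frame of easel between 0.11 and 0.183 m and x of chip3_mid in the frame of easel between -0.004 and 0.154 m and y of chip4_mid in the frame of easel between 0.11 and 0.183 m and x of chip4_mid in the frame of easel between -0.004 and 0.154 m and y of chip5_mid in the frame of easel between 0.11 and 0.183 m and x of chip5_mid in the frame of easel between -0.004 and 0.154 m and y of chip6_mid in the frame of easel between 0.11 and 0.183 m and x of chip6_mid in the frame of easel between -0.004 and 0.154 m and value of joint board below 0.1 rad), for 0.2 s.
3. the board is snapped fully open, the set screw still loose (value of joint board above 0.97 rad and value of joint screw below 1 rad), for 0.2 s.
4. the collar's set screw faces the flat within 10 degrees, the screw still loose (all of step 3 and angle between the z axis of screw_head and the z axis of flat, either way round below 0.17 rad), for 0.2 s.
5. the set screw is tightened against the flat (angle between the z axis of screw_head and the z axis of flat, either way round below 0.17 rad and value of joint board above 0.97 rad and value of joint screw above 2.45 rad), for 0.2 s.
At the end, for the whole second after the job is handed in: All chips in the trough, the board fully open (over 0.97 rad), the set screw within 0.17 rad of facing the flat and turned past 2.45 rad (stop at 2.8), and the scraper block standing upright and at rest on the cork mat, its middle within 45 mm of the mat's (all of step 5 and y of chip1_mid in the frame of easel between 0.11 and 0.183 m and x of chip1_mid in the frame of easel between -0.004 and 0.154 m and z of each of chip1_mid, chip2_mid, chip3_mid, chip4_mid, chip5_mid, chip6_mid in the frame of easel below 0.036 m and y of chip2_mid in the frame of easel between 0.11 and 0.183 m and x of chip2_mid in the frame of easel between -0.004 and 0.154 m and y of chip3_mid in the frame of easel between 0.11 and 0.183 m and x of chip3_mid in the frame of easel between -0.004 and 0.154 m and y of chip4_mid in the frame of easel between 0.11 and 0.183 m and x of chip4_mid in the frame of easel between -0.004 and 0.154 m and y of chip5_mid in the frame of easel between 0.11 and 0.183 m and x of chip5_mid in the frame of easel between -0.004 and 0.154 m and y of chip6_mid in the frame of easel between 0.11 and 0.183 m and x of chip6_mid in the frame of easel between -0.004 and 0.154 m and horizontal distance between scraper_mid and mat_center below 0.045 m and height (world z) of scraper_mid below 0.045 m and angle between scraper_mid's own z axis and vertical below 0.15 rad and linear speed of scraper below 0.02 m/s and velocity of joint board below 0.05 rad/s); the robot touches nothing.
It fails at once if the pencil cup is moved more than 4 cm or tipped (distance of pencil_cup from where it was at the start of the episode above 0.04 m or angle between pencil_cup's own z axis and vertical above 0.3 rad).
It fails at once if the paint palette is moved more than 4 cm or tipped (distance of palette from where it was at the start of the episode above 0.04 m or angle between palette's own z axis and vertical above 0.3 rad).
It fails at once if the hole punch is moved more than 4 cm or tipped (distance of punch from where it was at the start of the episode above 0.04 m or angle between punch's own z axis and vertical above 0.3 rad).
It fails at once if the tin box is moved more than 4 cm or tipped (distance of tin from where it was at the start of the episode above 0.04 m or angle between tin's own z axis and vertical above 0.3 rad).
Of chip1, chip2, chip3, chip4, chip5, chip6 only 3 to 6 are there at a start; the rules pass over those that are not, and their reading is None.
At some moment in a run one of scraper may be knocked a few centimetres aside while the robot is not near it.
Once in a run the grip may slacken for a moment while it holds something.
It also fails if it takes over 208 s, if anything falls off the work surface, if the arm or the gripper's body presses on something with over 40 N, if the wrist force passes 120 N, or if a joint passes its speed limit or range.

ROBOT

A 7-joint arm with a two-finger parallel gripper is mounted at the origin on the work surface. World frame = base frame: x ahead of the robot, y to its left, z up, the work surface at z = 0. Lengths are in m, angles in degrees, forces in N, time in s.
With the tool pointing down it reaches from about 0.425 to 0.875 m from the base axis. Payload 4.7 kg.
Tool frame: the origin (TCP) lies on the centre line of the jaws, within the pads' length; the fingertips stand 11 mm ahead of it and the grasp point (between the pads) lies 8 mm behind it; z points along the fingers, y is the direction in which the jaws open and shut (so a half turn about z gives the same grasp; the last joint's range is limited). The gripper opens to 87 mm and grips with 3 to 60 N. Pads are 19 mm wide; open, the fingers measure 117 mm over their backs; the gripper's body (75 mm by 190 mm) begins 51 mm behind the grasp point.
Start: joints at [-62.79, 18.392, -4.016, 83.108, 1.295, 78.541, -3.26], TCP at [0.289, 0.582, 0.234] pointing down, gripper open.
Joint ranges: [-163.93, 163.93], [-17.29, 119.83], [-79.2, 71.16], [3.27, 140.29], [-89.18, 269.18], [5.43, 117.66], [-154.24, 154.24]. Speed limits (degrees/s): [147.25, 147.25, 180, 180, 180, 180, 180].

INTERFACE

Orientations are given as [roll, pitch, yaw] about the fixed x, y, z axes, in that order (R = Rz(yaw) Ry(pitch) Rx(roll)).
In Python, from cell import env gives the robot as it stands.
- The arm moves only by the tool servo_tool, never from a script. Its argument "moves" is text: rows parted by semicolons, each of 7 numbers parted by spaces: the shift along the tool's x, y, z as a fraction of full scale, then the turn, a rotation vector about the tool's x, y, z as a fraction of full scale, then the gripper's target within -1 to 1 (shut at 1, half-way at 0, fully open at -1). A call has 1 to 20 rows; each row shifts and turns the pose as measured when the row begins, along the tool's axes as they then stand; what a row does not reach is not made up. Full scale, the value 1, is 1000 mm for a shift and 0.5 rad for a turn. A row lasts 1/12 s, in which the tool goes at most 41.7 mm and 7.16 degrees, less where a joint would pass 70% of its speed; a pose out of reach is approached as far as the arm can. A call with a number of a shift or a turn outside -1 to 1 is refused whole. A call with a gripper value outside its range is refused whole. The fingers move at their own pace and stop on an object; "squeeze" is the grip in N (left out, the last holds). Time passes only in rows, so rows that do not move let the fingers close. It gives the time, the measured TCP pose, the force and the opening at its end, in the units of the state.
- env.get_obs(): the state, without advancing time (a new reading comes with each control period).
- env.read_camera(name): name is "scene" or "side" or "wrist"; returns a dict with "img" (400x640x3 uint8, red, green, blue), "range_z" (400x640 float32, m along the optical axis (not along the pixel's ray), 0 where there is no reading), "mtx" (3x3 intrinsics, pixels), "T" (4x4, takes a point from camera to world coordinates); the wrist camera has in their place "hand_eye" (4x4, takes a point from camera to tool coordinates, whose origin is the TCP and whose axes are the flange's). Camera axes: x right, y up, looking along -z (the intrinsics and any distortion apply to the point x, -y, -z); pixel columns grow to the right and rows downward; lengths in m; the calibration is good to about 2 mm. A picture is of the moment at which its call begins: read the wrist's pose just before it.
- env.sign_off(): hands the job in, once; it reports no verdict.
The state is a dict: "time_s": time; "qpos": joint angles; "joint_velocities": joint speeds; "effort": joint torques, N m; "tool_pos": TCP position; "tool_rot": TCP orientation; "force": force on the tool from outside, world axes, zero at the start; "wrist_torque": the same for the moment, N m; "grip_width": finger opening in m.
Only numpy, scipy, OpenCV 4.12 (cv2) and the standard library are available. Lean on these libraries where they do the work, as an engineer would, in place of code of your own. Each camera call takes 0.05 s, during which the arm holds its last target.

## Working session

There is one attempt and no reset: what is moved stays moved. The work goes in short steps, Python scripts to look and compute and a tool call to move; the robot and the scene stay as the last step left them, time stands still between calls to the robot, and variables do not carry over. Pictures are saved under pics/ and viewed, and the job is handed in when it is done.

Besides the shell and the picture viewer there is one more tool, called after ">>>" as name(argument=value, ...) on one line, values as JSON. servo_tool: Moves the arm, as the interface text tells. Its arguments: {"type":"object","properties":{"moves":{"type":"string"},"squeeze":{"type":"number"}},"required":["moves"]}

```bash
ls; mkdir -p pics
python3 - <<'E'
from cell import env
import cv2
print(env.get_obs())
for n in ["scene","side","wrist"]:
    c=env.read_camera(n)
    cv2.imwrite(f"pics/{n}0.png",c["img"][:,:,::-1])
    print(n,c["mtx"],c.get("T"),c.get("hand_eye"),[k for k in c])
E
```

```text
pics
{'time_s': 0.0, 'qpos': array([-62.7878242 ,  18.4361153 ,  -4.01517696,  83.17495829,
         1.29567427,  78.54084468,  -3.25711683]), 'joint_velocities': array([-0.02497211,  0.02077294, -0.00454176,  0.06402288, -0.12323685,
       -0.01120417,  0.09787464]), 'effort': array([-1.33203953e-04, -4.91287780e+01, -4.03677206e-01, -3.12541258e+01,
       -6.38577249e-02,  4.34627803e-02,  1.73637741e-04]), 'tool_pos': array([0.28887151, 0.58168754, 0.23249433]), 'tool_rot': array([-1.79893361e+02,  6.57737128e-03,  1.53600262e+02]), 'force': array([-1.00790834, -0.54488401, -1.1360045 ]), 'wrist_torque': array([ 0.03318591,  0.03861254, -0.02012728]), 'grip_width': 0.08687936573066325}
scene [[473.11479204   0.         318.0447609 ]
 [  0.         473.11479204 203.80445335]
 [  0.           0.           1.        ]] [[ 0.19808652 -0.78110976  0.59213957  1.25804892]
 [ 0.98013646  0.15186396 -0.12755336 -0.2079268 ]
 [ 0.00970851  0.60564418  0.79567636  1.06743296]
 [ 0.          0.          0.          1.        ]] None ['img', 'range_z', 'mtx', 'T']
side [[407.70842878   0.         324.38931609]
 [  0.         407.70842878 198.09931866]
 [  0.           0.           1.        ]] [[ 0.75110671  0.4078713  -0.51911435  0.01364883]
 [-0.66008501  0.45058415 -0.6010505  -0.71253553]
 [-0.01124655  0.79411267  0.60766651  0.74930557]
 [ 0.          0.          0.          1.        ]] None ['img', 'range_z', 'mtx', 'T']
wrist [[312.08472222   0.         317.86853128]
 [  0.         312.08472222 199.59320475]
 [  0.           0.           1.        ]] None [[-7.35912321e-07  9.67998429e-01  2.50956255e-01  6.83284803e-02]
 [ 9.99999647e-01  2.11723800e-04 -8.13737014e-04  2.04359298e-04]
 [-8.40829562e-04  2.50956166e-01 -9.67998087e-01 -1.50832138e-01]
 [ 0.00000000e+00  0.00000000e+00  0.00000000e+00  1.00000000e+00]] ['img', 'range_z', 'mtx', 'hand_eye']
```

View pics/scene0.png

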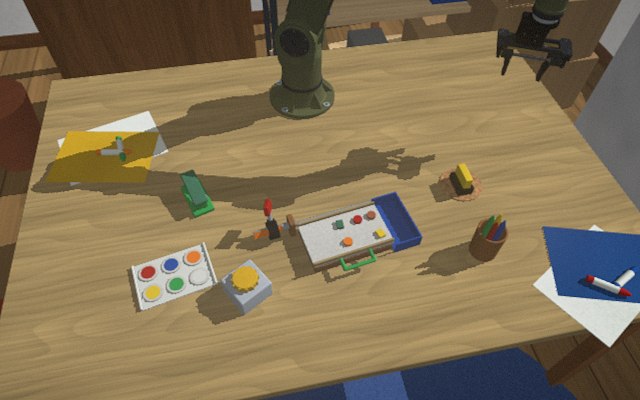

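View pics/side0.png

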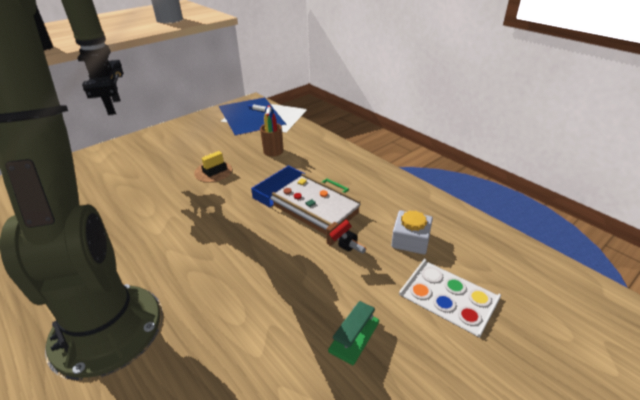

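View pics/wrist0.png

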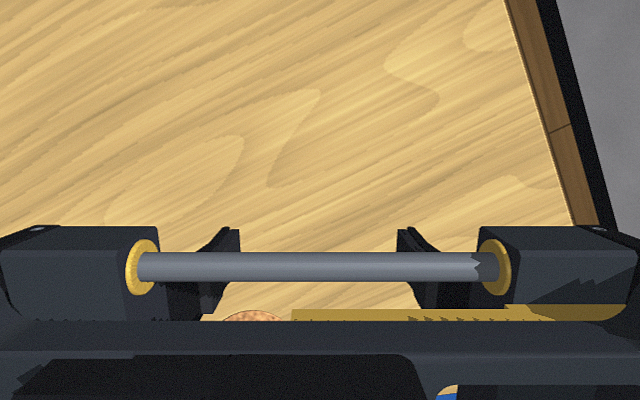

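```bash
cat > h.py <<'E'
import numpy as np, cv2
from scipy.spatial.transform import Rotation as R
from cell import env
def cam(n):
    o=env.get_obs(); c=env.read_camera(n)
    if 'T' not in c:
        T=np.eye(4); T[:3,:3]=R.from_euler('xyz',o['tool_rot'],degrees=True).as_matrix(); T[:3,3]=o['tool_pos']
        c['T']=T@c['hand_eye']
    return c
def ray(c,u,v):
    K=c['mtx']; d=np.array([(u-K[0,2])/K[0,0],-(v-K[1,2])/K[1,1],-1.0])
    return c['T'][:3,3], c['T'][:3,:3]@d
def plane(c,u,v,z):
    o,d=ray(c,u,v); return o+d*(z-o[2])/d[2]
def depth(c,u,v):
    o,d=ray(c,u,v); return o+d*c['range_z'][int(round(v)),int(round(u))]
def cloud(c):
    K=c['mtx']; vv,uu=np.mgrid[0:400,0:640]; z=c['range_z']
    p=np.stack([(uu-K[0,2])/K[0,0]*z,-(vv-K[1,2])/K[1,1]*z,-z],-1)
    return p@c['T'][:3,:3].T+c['T'][:3,3]
def proj(c,P):
    P=np.atleast_2d(P); q=(P-c['T'][:3,3])@c['T'][:3,:3]
    K=c['mtx']; return np.c_[K[0,0]*q[:,0]/-q[:,2]+K[0,2], K[1,1]*-q[:,1]/-q[:,2]+K[1,2]]
def save(img,name,box=None,s=1):
    if box: x0,y0,x1,y1=box; img=img[y0:y1,x0:x1]
    img=cv2.resize(img,None,fx=s,fy=s,interpolation=cv2.INTER_CUBIC)
    cv2.imwrite('pics/'+name,img[:,:,::-1])
E
python3 - <<'E'
from h import *
c=cam('scene'); np.savez('/tmp/scene.npz',**c); save(c['img'],'s1.png',(230,150,510,300),2.8)
d=cam('side'); np.savez('/tmp/side.npz',**d); save(d['img'],'d1.png',(180,90,440,270),3)
E
```

```text
(no output)
```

View pics/s1.png

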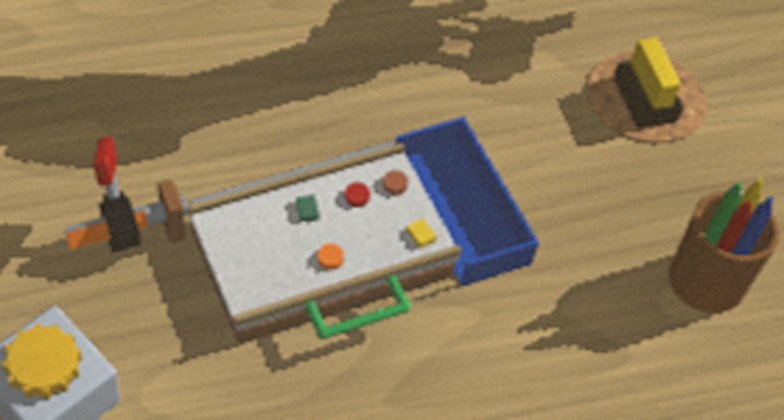

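View pics/d1.png

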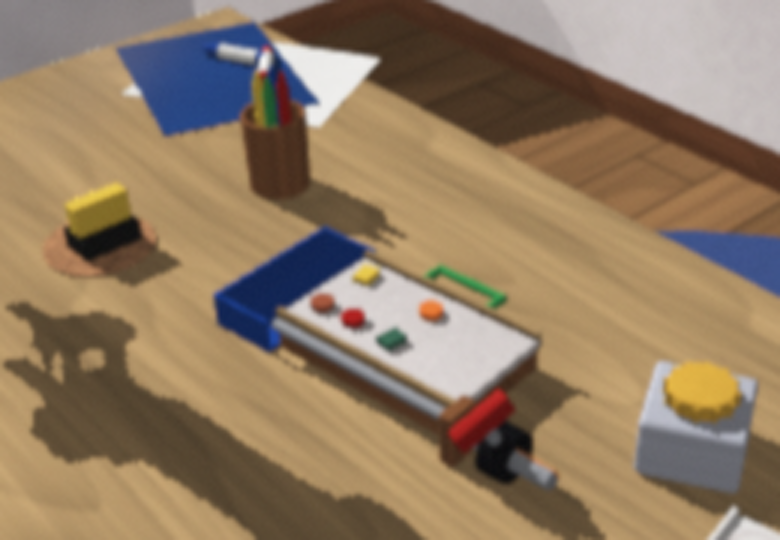

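Run:
```python
from h import *
for n in ['scene','side']:
    c=dict(np.load(f'/tmp/{n}.npz')); P=cloud(c); img=c['img']; hsv=cv2.cvtColor(img,cv2.COLOR_RGB2HSV).astype(int)
    H,S,V=hsv[...,0],hsv[...,1],hsv[...,2]
    reg=(P[...,0]>0.3)&(P[...,0]<0.9)&(P[...,1]>-0.4)&(P[...,1]<0.55)
    def comps(m,name,minA=15,k=True):
        nl,lab,st,ce=cv2.connectedComponentsWithStats(m.astype(np.uint8))
        for i in range(1,nl):
            if st[i,4]>=minA:
                q=P[lab==i]; 
                print(n,name,st[i,4],ce[i].round(1),'med',np.median(q,0).round(4),'zmax',np.percentile(q[:,2],95).round(4))
    print(n)
    w=reg&(S<40)&(V>110)&(P[...,2]>0.025)&(P[...,2]<0.05); comps(w,'white',200)
    b=reg&(H>105)&(H<125)&(S>120)&(P[...,2]<0.06); comps(b,'blue',50)
    y=reg&(H>22)&(H<32)&(S>150); comps(y,'yellow')
    r=reg&((H<6)|(H>174))&(S>150); comps(r,'red')
    o=reg&(H>=6)&(H<15)&(S>160); comps(o,'orange')
    g=reg&(H>45)&(H<95)&(S>80); comps(g,'green')
    for nm,m in [('white',w),('blue',b)]:
        nl,lab,st,ce=cv2.connectedComponentsWithStats(m.astype(np.uint8)); i=1+np.argmax(st[1:,4])
        q=P[lab==i]
        if nm=='blue': q=q[q[:,2]>0.033]
        print(nm,np.median(q[:,2]),cv2.boxPoints(cv2.minAreaRect(q[:,:2].astype(np.float32))).round(4).tolist(), cv2.minAreaRect(q[:,:2].astype(np.float32)))
    # background table depth check
    t=P[(P[...,0]>0.4)&(P[...,0]<0.5)&(P[...,1]>-.1)&(P[...,1]<0.0)]; print('table z',np.median(t[:,2]))
```

```text
scene
scene white 2703 [341.4 233.4] med [ 0.5991 -0.0096  0.0392] zmax 0.0426
scene blue 405 [394.6 223.2] med [0.5848 0.142  0.0074] zmax 0.0409
scene blue 822 [561.7 273.6] med [0.8123 0.5325 0.0033] zmax 0.0066
scene blue 4007 [425.2 383.8] med [ 0.8133  0.3252 -0.7396] zmax -0.7325
scene yellow 278 [463.5 175.5] med [0.4855 0.376  0.0595] zmax 0.0674
scene yellow 36 [498.7 218.2] med [0.6897 0.3651 0.1321] zmax 0.1453
scene yellow 51 [380.1 232.8] med [0.6223 0.095  0.0461] zmax 0.0504
scene red 95 [267.3 206.8] med [ 0.5305 -0.1822  0.1056] zmax 0.1152
scene red 47 [357.2 219. ] med [0.5685 0.0474 0.0471] zmax 0.0503
scene red 43 [492.2 231. ] med [0.7111 0.3451 0.1141] zmax 0.1427
scene orange 17 [279.7 228.2] med [ 0.5522 -0.1575  0.0383] zmax 0.0547
scene orange 80 [261.2 233.8] med [ 0.5597 -0.2081  0.0373] zmax 0.0446
scene orange 19 [490.3 235.1] med [0.7121 0.3457 0.099 ] zmax 0.1106
scene orange 54 [347.6 241.3] med [0.6314 0.0058 0.0468] zmax 0.0499
scene orange 100 [193.6 256.5] med [ 0.5785 -0.3868  0.0117] zmax 0.0152
scene green 728 [196.9 196.1] med [ 0.4083 -0.36
[... 1684 characters left out ...]
62
white 0.037629718347023444 [[0.5300999879837036, 0.1088000014424324], [0.5648999810218811, -0.11330000311136246], [0.6780999898910522, -0.09560000151395798], [0.6434000134468079, 0.1264999955892563]] ((0.6041278839111328, 0.006570704281330109), (0.11460474133491516, 0.22479555010795593), 8.89808177947998)
blue 0.03646786267771607 [[0.4878999888896942, 0.17309999465942383], [0.5012000203132629, 0.10530000180006027], [0.6614999771118164, 0.13680000603199005], [0.6481999754905701, 0.2046000063419342]] ((0.574689507484436, 0.15495142340660095), (0.16341029107570648, 0.0691705122590065), 11.109923362731934)
table z -0.0006347881382244847
  return _methods._mean(a, axis=axis, dtype=dtype,
  ret = ret.dtype.type(ret / rcount)
```

```bash
cat >> h.py <<'E'
O=np.array([0.522,-0.004]); YAW=np.radians(8.5)
def e2w(p,O=O,YAW=YAW):
    c,s=np.cos(YAW),np.sin(YAW); p=np.asarray(p,float); q=p.copy(); q[...,0]=O[0]+c*p[...,0]-s*p[...,1]; q[...,1]=O[1]+s*p[...,0]+c*p[...,1]; return q
def w2e(p,O=O,YAW=YAW):
    c,s=np.cos(YAW),np.sin(YAW); p=np.asarray(p,float); q=p.copy(); dx=p[...,0]-O[0];dy=p[...,1]-O[1]; q[...,0]=c*dx+s*dy; q[...,1]=-s*dx+c*dy; return q
E
python3 - <<'E'
from h import *
c=dict(np.load('/tmp/scene.npz')); P=cloud(c)
hsv=cv2.cvtColor(c['img'],cv2.COLOR_RGB2HSV).astype(int);H,S,V=hsv[...,0],hsv[...,1],hsv[...,2]
uv={'yellow':(380.1,232.8),'red':(357.2,219),'orange':(347.6,241.3),'green':(339.3,223.8),'brown':(371,215)}
for k,(u,v) in uv.items(): print(k,w2e(plane(c,u,v,0.0445)).round(4))
# brown chip
E=w2e(P); on=(E[...,0]>.02)&(E[...,0]<.132)&(E[...,1]>-.105)&(E[...,1]<.105)&(P[...,2]>.03)&(P[...,2]<.06)
m=on&(S>60); nl,lab,st,ce=cv2.connectedComponentsWithStats(m.astype(np.uint8))
for i in range(1,nl):
    if st[i,4]>8: print(st[i],ce[i].round(1),w2e(plane(c,*ce[i],.0445)).round(4))
# scraper
for n in ['scene','side']:
    c=dict(np.load(f'/tmp/{n}.npz')); P=cloud(c);hsv=cv2.cvtColor(c['img'],cv2.COLOR_RGB2HSV).astype(int);H,S,V=hsv[...,0],hsv[...,1],hsv[...,2]
    m=(H>20)&(H<33)&(S>130)&(V>120)&(np.hypot(P[...,0]-.483,P[...,1]-.374)<.06)&(P[...,2]>.02)
    q=P[m]; print(n,m.sum(),np.percentile(q[:,2],[5,50,90,99]).round(4))
    t=q[q[:,2]>(.060 if n=='scene' else .058)]; r=cv2.minAreaRect(t[:,:2].astype(np.float32)); print(len(t),r,t.mean(0))
    d=t[:,:2]-t[:,:2].mean(0); u,s,vt=np.linalg.svd(d,full_matrices=False); print(np.degrees(np.arctan2(vt[0,1],vt[0,0])))
E
```

```text
yellow [0.1121 0.084  0.0445]
red [0.0515 0.0449 0.0445]
orange [ 0.1081 -0.0055  0.0445]
green [ 0.0501 -0.0056  0.0445]
brown [0.0518 0.0848 0.0445]
[367 211   9   9  63] [370.8 214.7] [0.0507 0.0847 0.0445]
[353 215   9   9  68] [357.1 219. ] [0.0513 0.0446 0.0445]
[336 220   7   9  43] [339.1 223.7] [ 0.0495 -0.0059  0.0445]
[375 228  11  11  77] [380.  232.8] [0.1119 0.0839 0.0445]
[343 237  10  10  80] [347.6 241.2] [ 0.1077 -0.0055  0.0445]
scene 177 [0.0414 0.0643 0.0673 0.0686]
140 ((0.4798794388771057, 0.3830469846725464), (0.023842114955186844, 0.06633171439170837), 89.29341125488281) [0.48015432 0.38230929 0.06494695]
-0.6302177312538936
side 220 [0.037  0.055  0.0637 0.0651]
91 ((0.47826874256134033, 0.3791194558143616), (0.024384427815675735, 0.06480598449707031), 89.05303192138672) [0.47761623 0.37744963 0.06249241]
179.92771924673406
```

>>> servo_tool(moves="0 0 0 0 0 -0.23 -1;0 0 0 0 0 -0.23 -1;0 0 0 0 0 -0.23 -1;0 0 0 0 0 -0.23 -1;0 0 0 0 0 0 -1;-0.025 -0.025 0 0 0 0 -1;-0.04 -0.04 0 0 0 0 -1;-0.04 -0.04 0 0 0 0 -1;-0.04 -0.04 0 0 0 0 -1;-0.02 -0.02 0 0 0 0 -1;0 0 0 0 0 0 -1", squeeze=20)

```text
time_s: 1.17
tool_pos: [0.4358, 0.4385, 0.2298]
tool_rot: [-179.9, -0.2, -179.4]
force: [0.6, -0.3, -0.2]
grip_width: 0.0871
```

>>> servo_tool(moves="-0.02 -0.03 0 0 0 0 -1;-0.01 -0.027 0 0 0 -0.02 -1;0 0 0 0 0 0 -1")

```text
time_s: 1.42
tool_pos: [0.4659, 0.382, 0.2293]
tool_rot: [-179.9, -0.3, -179.5]
force: [-0.0, -1.1, 0.2]
grip_width: 0.0869
```

Run:
```python
from h import *
print(env.get_obs()['tool_pos'],env.get_obs()['tool_rot'])
c=cam('wrist'); save(c['img'],'w1.png'); P=cloud(c)
hsv=cv2.cvtColor(c['img'],cv2.COLOR_RGB2HSV).astype(int);H,S,V=hsv[...,0],hsv[...,1],hsv[...,2]
m=(H>20)&(H<33)&(S>130)&(V>120)&(np.hypot(P[...,0]-.48,P[...,1]-.38)<.08)&(P[...,2]>.02)
q=P[m]; print(m.sum(),np.percentile(q[:,2],[5,50,90,99]).round(4))
zt=np.percentile(q[:,2],90); t=q[q[:,2]>zt-.004]; print(cv2.minAreaRect(t[:,:2].astype(np.float32)))
```

```text
[0.46593665 0.38202635 0.22934736] [-179.91966645   -0.25466274 -179.54971955]
3117 [0.0616 0.3022 0.3168 0.3185]
((0.4423964321613312, 0.41314563155174255), (0.07425641268491745, 0.002248363569378853), 89.92342376708984)
```

View pics/w1.png

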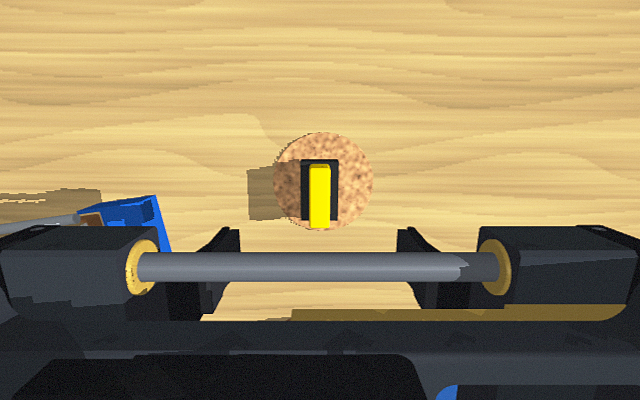

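Run:
```python
from h import *
c=cam('wrist'); P=cloud(c)
hsv=cv2.cvtColor(c['img'],cv2.COLOR_RGB2HSV).astype(int);H,S,V=hsv[...,0],hsv[...,1],hsv[...,2]
m=(H>20)&(H<33)&(S>130)&(V>120); m[:150]=0;m[235:]=0
q=P[m]; print(m.sum(),np.percentile(q[:,2],[5,50,90,99]).round(4))
for z in [.064]:
    vv,uu=np.nonzero(m); t=np.array([plane(c,u,v,z) for u,v in zip(uu,vv)]); print(cv2.minAreaRect(t[:,:2].astype(np.float32)))
t=q[q[:,2]>.06]; print(cv2.minAreaRect(t[:,:2].astype(np.float32)))
k=(V<60); k[:150]=0;k[235:]=0;k[:,:295]=0;k[:,345:]=0; k[222:]=0
vv,uu=np.nonzero(k); print('foot u',uu.min(),uu.max(),vv.min(),vv.max())
print('mat',plane(c,323,181,.004))
```

```text
1349 [0.0361 0.0634 0.0644 0.0653]
((0.4761056900024414, 0.30489686131477356), (0.06773334741592407, 0.17987674474716187), 0.5265133380889893)
((0.45356306433677673, 0.3828548789024353), (0.11248499155044556, 0.020869368687272072), 0.9177652597427368)
foot u 298 335 160 220
mat [0.46951629 0.39137073 0.004     ]
```

Run:
```python
from h import *
c=cam('wrist'); P=cloud(c)
hsv=cv2.cvtColor(c['img'],cv2.COLOR_RGB2HSV).astype(int);H,S,V=hsv[...,0],hsv[...,1],hsv[...,2]
m=(H>20)&(H<33)&(S>200)&(V>150); m[:150]=0;m[235:]=0;m[:,:295]=0;m[:,345:]=0
m&=P[...,2]>.058
vv,uu=np.nonzero(m); print(uu.min(),uu.max(),vv.min(),vv.max())
t=np.array([plane(c,u,v,.064) for u,v in zip(uu,vv)]); r=cv2.minAreaRect(t[:,:2].astype(np.float32));print(r); print(cv2.minAreaRect(P[m][:,:2].astype(np.float32)))
hh=(H>5)&(H<16)&(S>90); hh[:120]=0;hh[240:]=0;hh[:,:265]=0;hh[:,385:]=0
cn=max(cv2.findContours(hh.astype(np.uint8),0,2)[0],key=cv2.contourArea); 
pts=np.array([plane(c,*p[0],.004) for p in cn]); print('mat',cv2.minEnclosingCircle(pts[:,:2].astype(np.float32)))
```

```text
304 324 170 230
((0.4773119390010834, 0.3837232291698456), (0.06500194221735, 0.0207153782248497), 0.13729679584503174)
((0.45328930020332336, 0.38365674018859863), (0.11497119069099426, 0.02092761918902397), 0.10252748429775238)
mat ((0.473476767539978, 0.38820958137512207), 0.06178292632102966)
```

>>> servo_tool(moves="0 0 0 0 0 0 -1")

```text
time_s: 1.65
tool_pos: [0.4607, 0.3903, 0.2293]
tool_rot: [179.8, -0.4, -179.0]
force: [-0.4, 1.0, -0.9]
grip_width: 0.0868
```

```bash
cat > scr.py <<'E'
from h import *
for _ in range(2):
    o=env.get_obs(); c=cam('wrist'); P=cloud(c)
    hsv=cv2.cvtColor(c['img'],cv2.COLOR_RGB2HSV).astype(int);H,S,V=hsv[...,0],hsv[...,1],hsv[...,2]
    m=(H>20)&(H<33)&(S>200)&(V>150); m[:150]=0;m[245:]=0;m[:,:280]=0;m[:,355:]=0
    m&=P[...,2]>.058
    vv,uu=np.nonzero(m); 
    t=np.array([plane(c,u,v,.064) for u,v in zip(uu,vv)]); r=cv2.minAreaRect(t[:,:2].astype(np.float32));print(o['tool_pos'].round(4),uu.min(),uu.max(),vv.min(),vv.max(),r)
E
python3 scr.py
```

```text
[0.4607 0.3903 0.2293] 301 320 172 232 ((0.4769103527069092, 0.3840620815753937), (0.06517767161130905, 0.020174534991383553), 0.2687130570411682)
[0.4605 0.3906 0.2293] 300 320 172 232 ((0.4766564965248108, 0.38368692994117737), (0.06521955132484436, 0.020890936255455017), 0.26743242144584656)
```

>>> servo_tool(moves="-0.0165 -0.0065 0.02 0 0 0 -1;0 0 0.04 0 0 0 -1;0 0 0.04 0 0 0 -1;0 0 0.03 0 0 0 -1;0 0 0.015 0 0 0 -1;0 0 0 0 0 0 -1;0 0 0 0 0 0 -1")

```text
time_s: 2.33
tool_pos: [0.4729, 0.3959, 0.0814]
tool_rot: [179.4, -0.2, -178.2]
force: [0.7, 0.3, 0.6]
grip_width: 0.087
```

>>> servo_tool(moves="-0.004 -0.012 0 0 0 0.06 -1;0 0 0 0 0 0 -1;0 0 0 0 0 0 -1")

```text
time_s: 2.58
tool_pos: [0.478, 0.3858, 0.0845]
tool_rot: [179.2, -0.0, -180.0]
force: [-1.2, 1.1, -0.4]
grip_width: 0.0871
```

>>> servo_tool(moves="0 -0.002 0.02 0.028 0 0 -1;0 0 0.015 0 0 0 -1;0 0 0 0 0 0 -1;0 0 0 0 0 0 -1")

```text
time_s: 2.92
tool_pos: [0.4832, 0.3863, 0.0566]
tool_rot: [179.5, 0.6, 179.8]
force: [0.1, -0.5, 0.5]
grip_width: 0.087
```

>>> servo_tool(moves="0.006 -0.002 0.008 0 0 0 -1;0 0 0.003 0 -0.02 0 -1;0 0 0 0 0 0 -1")

```text
time_s: 3.17
tool_pos: [0.4786, 0.3854, 0.0483]
tool_rot: [179.3, 1.4, 179.8]
force: [0.0, -0.3, 0.2]
grip_width: 0.0869
```

>>> servo_tool(moves="0.001 -0.001 0.003 0.024 0.05 0 -1;0 0 0 0 0 0 -1;0 0 0 0 0 0 1;0 0 0 0 0 0 1;0 0 0 0 0 0 1;0 0 0 0 0 0 1;0 0 0 0 0 0 1", squeeze=25)

```text
time_s: 3.75
tool_pos: [0.4776, 0.3856, 0.0477]
tool_rot: [179.9, 0.2, 179.8]
force: [0.7, 1.0, 0.4]
grip_width: 0.0613
```

>>> servo_tool(moves="0 0 0 0 0 0 1;0 0 0 0 0 0 1;0 0 0 0 0 0 1;0 0 0 0 0 0 1;0 0 0 0 0 0 1;0 0 0 0 0 0 1;0 0 0 0 0 0 1;0 0 0 0 0 0 1", squeeze=25)

```text
time_s: 4.42
tool_pos: [0.4776, 0.3852, 0.0479]
tool_rot: [179.9, 0.2, 179.8]
force: [0.6, -0.3, -0.2]
grip_width: 0.0217
```

>>> servo_tool(moves="0 0 -0.02 0 0 0 1;0 0 -0.04 0 0 0 1;0 0 -0.04 0 0 0 1;0 0 -0.02 0 0 0 1;-0.005 -0.02 0 0 0 0 1;-0.01 -0.035 0 0 0 0 1;-0.01 -0.038 0 0 0 0 1;-0.01 -0.038 0 0 0 0 1;-0.01 -0.038 0 0 0 -0.05 1;-0.01 -0.038 0 0 0 -0.05 1;-0.01 -0.038 0 0 0 -0.05 1;-0.01 -0.038 0 0 0 -0.05 1;0 -0.02 0 0 0 -0.05 1;0 0 0 0 0 -0.05 1;0 0 0 0 0 0 1;0 0 0 0 0 0 1")

```text
time_s: 5.75
tool_pos: [0.5583, 0.0704, 0.1665]
tool_rot: [180.0, -0.3, -170.9]
force: [0.9, 0.4, -1.5]
grip_width: 0.0217
```

Run:
```python
from h import *
print(env.get_obs()['tool_pos'],env.get_obs()['tool_rot'])
c=cam('wrist'); save(c['img'],'w2.png'); np.savez('/tmp/w2.npz',**c)
print(env.get_obs()['tool_pos'],env.get_obs()['tool_rot'])
```

```text
[0.55827231 0.07037149 0.16646379] [ 179.98117312   -0.2643194  -170.89598058]
[0.55817109 0.0709587  0.16643223] [ 179.97247482   -0.26679363 -170.84268708]
```

View pics/w2.png

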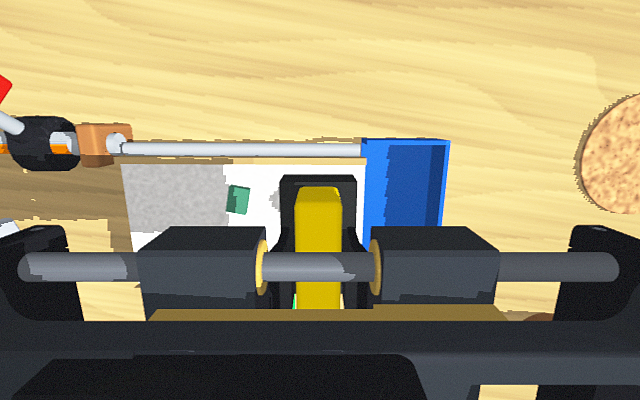

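Run:
```python
from h import *
c=dict(np.load('/tmp/w2.npz')); P=cloud(c); E=w2e(P)
for u in [130,180,230,270,340,358]:
    print(u,[(v,*(1000*E[v,u]).round(0).astype(int).tolist(),c['img'][v,u].tolist()) for v in range(138,172,3)])
print('trough row200',[(u,*(1000*E[200,u]).round(0).astype(int)) for u in range(350,456,6)])
print('end row 200',[(u,*(1000*E[190,u]).round(0).astype(int)) for u in range(110,140,3)])
```

```text
130 [(138, -2, -116, 7, [218, 150, 87]), (141, 1, -116, 6, [87, 54, 30]), (144, 2, -98, 38, [202, 209, 221]), (147, 4, -98, 38, [226, 231, 237]), (150, 7, -98, 39, [227, 232, 238]), (153, 9, -99, 39, [219, 226, 235]), (156, 12, -98, 40, [122, 104, 73]), (159, 14, -96, 45, [159, 135, 93]), (162, 16, -95, 47, [158, 131, 89]), (165, 20, -101, 38, [192, 192, 195]), (168, 23, -101, 37, [201, 198, 199]), (171, 26, -101, 38, [193, 190, 191])]
180 [(138, -2, -70, -1, [246, 226, 153]), (141, 1, -70, -1, [168, 136, 86]), (144, 1, -54, 37, [198, 204, 216]), (147, 4, -54, 39, [224, 230, 237]), (150, 6, -54, 39, [228, 233, 238]), (153, 9, -54, 40, [210, 221, 227]), (156, 12, -54, 39, [121, 105, 77]), (159, 13, -51, 47, [152, 129, 89]), (162, 16, -52, 46, [153, 129, 86]), (165, 20, -56, 36, [192, 193, 193]), (168, 23, -56, 37, [197, 194, 192]), (171, 25, -56, 38, [195, 194, 187])]
230 [(138, -2, -20, -1, [248, 227, 150]), (141, 1, -20, -1, [178, 146, 96]), (144, 1, -10, 38, [194, 203, 209]), (147, 3, -9, 39, [227, 231, 236]), (150, 6, -9, 40, [228, 234, 240]), (153, 8, -10, 39, [215, 222, 227]), (
[... 2241 characters left out ...]
 np.int64(181), np.int64(26)), (440, np.int64(50), np.int64(182), np.int64(38)), (446, np.int64(60), np.int64(204), np.int64(-1)), (452, np.int64(60), np.int64(210), np.int64(-1))]
end row 200 [(110, np.int64(52), np.int64(-148), np.int64(-1)), (113, np.int64(-21), np.int64(68), np.int64(318)), (116, np.int64(52), np.int64(-141), np.int64(1)), (119, np.int64(52), np.int64(-139), np.int64(-1)), (122, np.int64(52), np.int64(-135), np.int64(0)), (125, np.int64(43), np.int64(-107), np.int64(40)), (128, np.int64(43), np.int64(-106), np.int64(38)), (131, np.int64(43), np.int64(-103), np.int64(37)), (134, np.int64(43), np.int64(-100), np.int64(38)), (137, np.int64(43), np.int64(-97), np.int64(38))]
```

>>> servo_tool(moves="-0.002 -0.02 0 0 0 0 1;-0.002 -0.035 0 0 0 0 1;-0.002 -0.035 0 0 0 0 1;0 -0.02 0 0 0 0 1;0 -0.01 0.01 0 0 0 1;0 0 0.02 0 0 0 1;0 0 0.015 0 0 0 1;0 0 0 0 0 0 1;0 0 0 0 0 0 1")

```text
time_s: 6.55
tool_pos: [0.5841, -0.0324, 0.1163]
tool_rot: [179.5, -0.3, -169.6]
force: [0.2, -0.0, -1.4]
grip_width: 0.0219
```

```bash
sed -i 's/YAW=np.radians(8.5)/YAW=np.radians(9.0)/' h.py
cat > st.py <<'E'
from h import *
o=env.get_obs(); print(round(o['time_s'],2),'easel',(1000*w2e(o['tool_pos'])).round(1),'rot',o['tool_rot'].round(2),'F',o['force'].round(1),'w',o['grip_width'].round(4),'q',o['qpos'].round(0))
E
python3 st.py
```

```text
Traceback (most recent call last):
  File "st.py", line 2, in <module>
    o=env.get_obs(); print(round(o['time_s'],2),'easel',(1000*w2e(o['tool_pos'])).round(1),'rot',o['tool_rot'].round(2),'F',o['force'].round(1),'w',o['grip_width'].round(4),'q',o['qpos'].round(0))
                                                                                                                                                    ^^^^^^^^^^^^^^^^^^^^^
AttributeError: 'float' object has no attribute 'round'
```

>>> servo_tool(moves="0.003 -0.014 0 0.017 0 0.05 1;0 -0.001 0.01 0 0 0 1;0 0 0.012 0 0 0 1;0 0 0 0 0 0 1;0 0 0 0 0 0 1")

```text
time_s: 6.97
tool_pos: [0.5847, -0.0451, 0.0935]
tool_rot: [-180.0, -0.1, -170.9]
force: [0.1, -0.7, -1.4]
grip_width: 0.0215
```

```bash
sed -i "s/o\['grip_width'\].round(4)/round(o['grip_width'],4)/" st.py; python3 st.py
```

```text
6.97 easel [ 55.5 -50.4  93.5] rot [-1.7999e+02 -1.4000e-01 -1.7087e+02] F [ 0.1 -0.7 -1.4] w 0.0215 q [-12.  17.  16. 102.  -5.  61. 105.]
```

>>> servo_tool(moves="0.001 0 0.006 0 0 0 1;0 0 0.004 0 0 0 1;0 0 0 0 0 0 1;0 0 0 0 0 0 1")

```text
time_s: 7.3
tool_pos: [0.5837, -0.0448, 0.0827]
tool_rot: [180.0, -0.1, -170.8]
force: [0.4, -0.1, -1.6]
grip_width: 0.0221
```

```bash
python3 st.py
```

```text
7.3 easel [ 54.6 -49.9  82.7] rot [ 1.7999e+02 -1.2000e-01 -1.7085e+02] F [ 0.4 -0.1 -1.6] w 0.0221 q [-12.  18.  16. 103.  -5.  60. 105.]
```

>>> servo_tool(moves="0 0.01 0 0 0 0 1;0 0.013 0 0 0 0 1;0 0.013 0 0 0 0 1;0 0.013 0 0 0 0 1;0 0.013 0 0 0 0 1;0 0 0 0 0 0 1")

```text
time_s: 7.8
tool_pos: [0.5739, 0.0214, 0.084]
tool_rot: [179.9, 0.0, -171.0]
force: [-0.5, 1.0, -1.4]
grip_width: 0.0216
```

```bash
python3 st.py
```

```text
7.8 easel [55.2 16.9 84. ] rot [ 1.7994e+02  2.0000e-02 -1.7097e+02] F [-0.5  1.  -1.4] w 0.0216 q [-17.  16.  14. 104.  -4.  60.  98.]
```

>>> servo_tool(moves="0 0.013 0.001 0 0 0 1;0 0.013 0 0 0 0 1;0 0.013 0 0 0 0 1;0 0.013 0 0 0 0 1;0 0.013 0 0 0 0 1;0 0.01 0 0 0 0 1;0 0 0 0 0 0 1")

```text
time_s: 8.38
tool_pos: [0.5629, 0.0976, 0.0851]
tool_rot: [-180.0, 0.2, -171.0]
force: [-0.3, 0.2, -2.3]
grip_width: 0.022
```

```bash
python3 st.py
python3 - <<'E'
from h import *
c=cam('scene'); save(c['img'],'s2.png',(230,150,510,300),2.8)
E
```

```text
8.38 easel [56.3 94.  85.1] rot [-179.96    0.25 -170.99] F [-0.3  0.2 -2.3] w 0.022 q [-22.  16.  11. 105.  -3.  60.  89.]
```

View pics/s2.png

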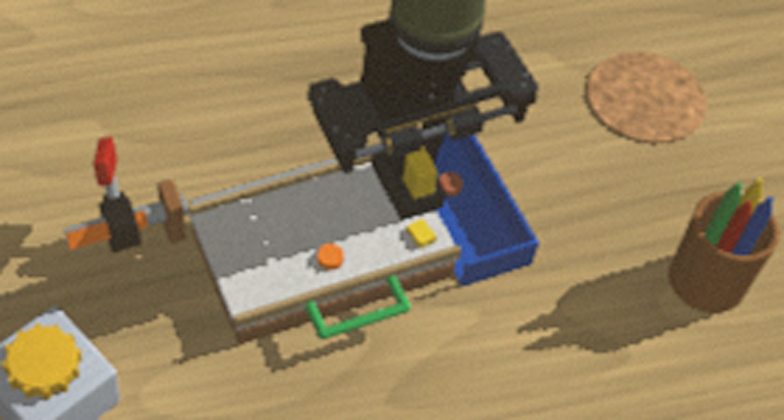

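>>> servo_tool(moves="0 0.012 0.001 0 0 0 1;0 0.008 0 0 0 0 1;0 0 0 0 0 0 1;0 -0.01 -0.01 0 0 0 1;0 -0.02 -0.03 0 0 0 1;0 -0.02 -0.03 0 0 0 1;0 -0.02 0 0 0 0 1;0 0 0 0 0 0 1")

```text
time_s: 9.1
tool_pos: [0.5703, 0.0397, 0.1583]
tool_rot: [-179.6, 0.1, -171.1]
force: [0.4, -0.6, -2.3]
grip_width: 0.0222
```

```bash
python3 st.py
python3 - <<'E'
from h import *
c=cam('scene'); save(c['img'],'s3.png',(230,150,510,300),2.8)
E
```

```text
9.1 easel [ 54.5  35.6 158.3] rot [-1.7963e+02  8.0000e-02 -1.7110e+02] F [ 0.4 -0.6 -2.3] w 0.0222 q [-19.  12.  14. 101.  -3.  68.  94.]
```

View pics/s3.png

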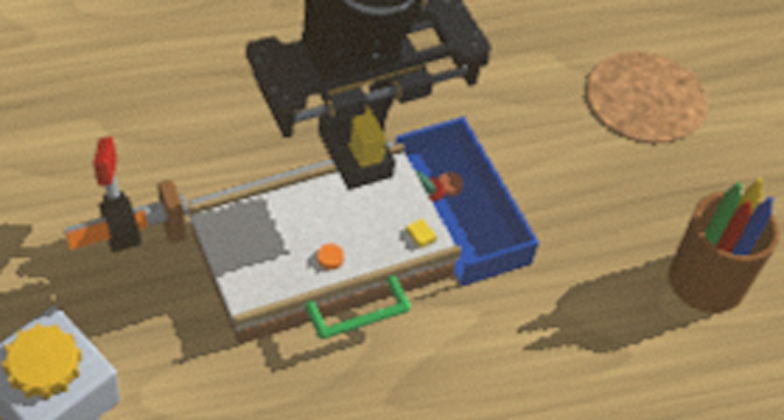

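>>> servo_tool(moves="-0.01 -0.02 0 -0.012 0 0 1;-0.015 -0.03 0 0 0 0 1;-0.015 -0.025 0 0 0 0 1;-0.002 -0.012 0 0 0 0 1;0 0 0.01 0 0 0 1;0 0 0.025 0 0 0 1;0 0 0.015 0 0 0 1;0 0 0 0 0 0 1;0 0 0 0 0 0 1")

```text
time_s: 9.9
tool_pos: [0.6244, -0.0351, 0.1055]
tool_rot: [179.5, 0.0, -170.9]
force: [0.6, 0.3, -1.1]
grip_width: 0.0216
```

```bash
python3 st.py
```

```text
9.9 easel [ 96.3 -46.8 105.5] rot [ 1.7954e+02  1.0000e-02 -1.7087e+02] F [ 0.6  0.3 -1.1] w 0.0216 q [-12.  21.  16.  96.  -7.  64. 105.]
```

>>> servo_tool(moves="-0.0015 -0.005 0 0.016 0 0 1;0 0 0.01 0 0 0 1;0 0 0.009 0 0 0 1;0 0 0 0 0 0 1;0 0 0 0 0 0 1")

```text
time_s: 10.32
tool_pos: [0.627, -0.0364, 0.0864]
tool_rot: [179.9, 0.1, -170.6]
force: [0.6, 0.1, -1.8]
grip_width: 0.022
```

```bash
python3 st.py
```

```text
10.32 easel [ 98.6 -48.4  86.4] rot [ 1.7994e+02  1.2000e-01 -1.7063e+02] F [ 0.6  0.1 -1.8] w 0.022 q [-12.  22.  16.  97.  -7.  62. 105.]
```

>>> servo_tool(moves="0.001 0 0.003 0 0 0.012 1;0 0.01 0 0 0 0 1;0 0.013 0 0 0 0 1;0 0.013 0 0 0 0 1;0 0.013 0 0 0 0 1;0 0.013 0 0 0 0 1;0 0 0 0 0 0 1")

```text
time_s: 10.9
tool_pos: [0.6158, 0.0322, 0.0847]
tool_rot: [179.8, 0.3, -171.0]
force: [0.7, 0.5, -1.9]
grip_width: 0.0218
```

```bash
python3 st.py
```

```text
10.9 easel [98.3 21.1 84.7] rot [ 179.82    0.27 -171.04] F [ 0.7  0.5 -1.9] w 0.0218 q [-17.  21.  15.  99.  -6.  61.  98.]
```

>>> servo_tool(moves="0.001 0.013 0.001 0 0 0 1;0 0.013 0 0 0 0 1;0 0.013 0 0 0 0 1;0 0.013 0 0 0 0 1;0 0.013 0 0 0 0 1;0 0.01 0 0 0 0 1;0 0 0 0 0 0 1")

```text
time_s: 11.48
tool_pos: [0.6013, 0.1158, 0.0848]
tool_rot: [179.8, 0.4, -170.9]
force: [0.4, 0.4, -2.2]
grip_width: 0.022
```

```bash
python3 st.py
```

```text
11.48 easel [ 97.  105.9  84.8] rot [ 179.76    0.35 -170.92] F [ 0.4  0.4 -2.2] w 0.022 q [-24.  20.  12.  99.  -5.  61.  90.]
```

Now a final bit forward, then raise clear and look.

>>> servo_tool(moves="0 0.006 0 0 0 0 1;0 0 0 0 0 0 1;0 -0.01 -0.01 0 0 0 1;0 -0.02 -0.03 0 0 0 1;0 -0.03 -0.02 0 0 0 1;0 -0.035 0 0 0 0 1;0 -0.02 0 0 0 0 1;0 0 0 0 0 0 1;0 0 0 0 0 0 1")

```text
time_s: 12.23
tool_pos: [0.6193, -0.0057, 0.1517]
tool_rot: [-179.9, 0.5, -171.2]
force: [-0.5, 0.5, -2.4]
grip_width: 0.022
```

```bash
python3 st.py
python3 - <<'E'
from h import *
c=cam('scene'); save(c['img'],'s4.png',(230,150,510,300),2.8)
c=cam('side'); save(c['img'],'d4.png',(180,90,440,270),3)
E
```

```text
12.23 easel [ 95.8 -16.9 151.7] rot [-179.9     0.46 -171.18] F [-0.5  0.5 -2.4] w 0.022 q [-16.  17.  16.  95.  -5.  68. 101.]
```

View pics/s4.png

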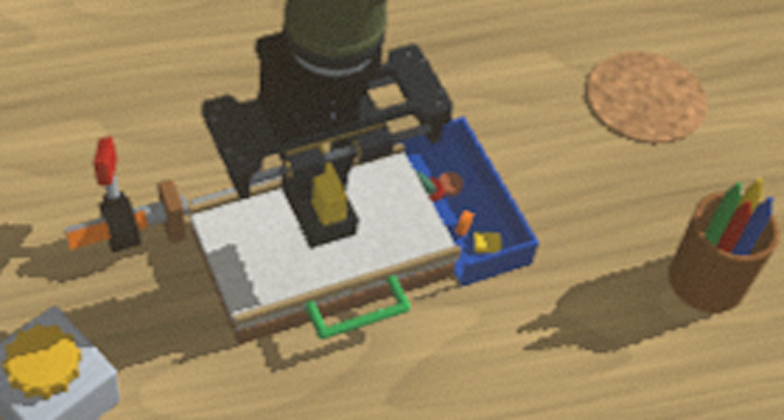

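View pics/d4.png

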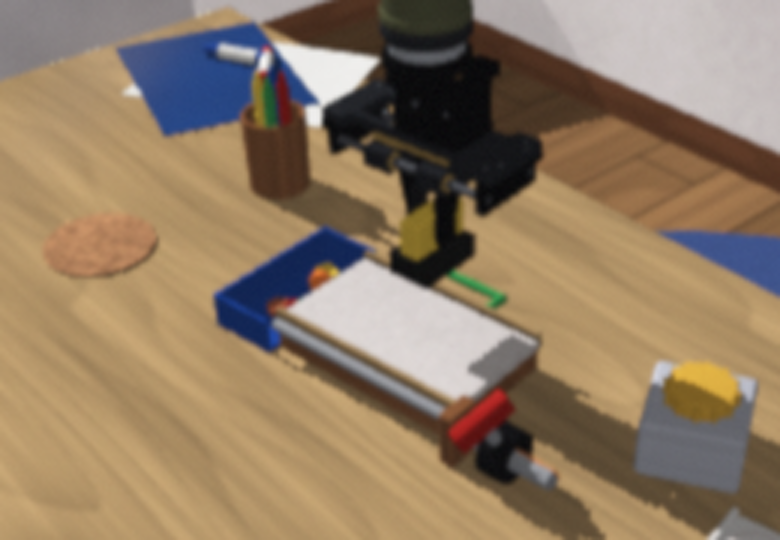

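>>> servo_tool(moves="0 0.02 0 0 0 0 1;0 0.038 -0.005 0 0 0 1;0 0.038 -0.005 0 0 0 1;0 0.038 0 0 0 0 1;0 0.038 0 0 0 0 1;0 0.03 0 0 0 0 1;0 0.01 0 0 0 0 1;0 0 0 0 0 0 1;0 0 0 0 0 0 1")

```text
time_s: 13.08
tool_pos: [0.5784, 0.2228, 0.1587]
tool_rot: [179.9, 0.1, -170.4]
force: [0.0, 0.2, -1.5]
grip_width: 0.0219
```

```bash
python3 st.py
python3 - <<'E'
from h import *
c=cam('wrist'); save(c['img'],'w3.png'); np.savez('/tmp/w3.npz',**c)
P=cloud(c);E=w2e(P)
hsv=cv2.cvtColor(c['img'],cv2.COLOR_RGB2HSV).astype(int);H,S,V=hsv[...,0],hsv[...,1],hsv[...,2]
m=(E[...,0]>-.01)&(E[...,0]<.16)&(E[...,1]>.08)&(E[...,1]<.19)&(P[...,2]<.06)&(S>60)&((H<100)|(H>130))
nl,lab,st,ce=cv2.connectedComponentsWithStats(m.astype(np.uint8))
for i in range(1,nl):
    if st[i,4]>25: q=E[lab==i]; print(st[i,4],ce[i].round(),c['img'][lab==i].mean(0).round(),q.min(0).round(3),q.max(0).round(3),q.mean(0).round(3))
E
```

```text
13.08 easel [ 91.1 215.2 158.7] rot [ 1.7989e+02  6.0000e-02 -1.7045e+02] F [ 0.   0.2 -1.5] w 0.0219 q [-31.  17.   9.  94.  -3.  69.  78.]
3777 [223. 135.] [190. 155. 107.] [-0.01   0.08  -0.003] [0.132 0.19  0.048] [0.04  0.128 0.013]
248 [238. 201.] [243. 174.  25.] [0.091 0.128 0.002] [0.115 0.15  0.03 ] [0.099 0.14  0.022]
363 [255. 219.] [218. 196.   9.] [0.112 0.139 0.003] [0.132 0.166 0.013] [0.121 0.153 0.011]
```

View pics/w3.png

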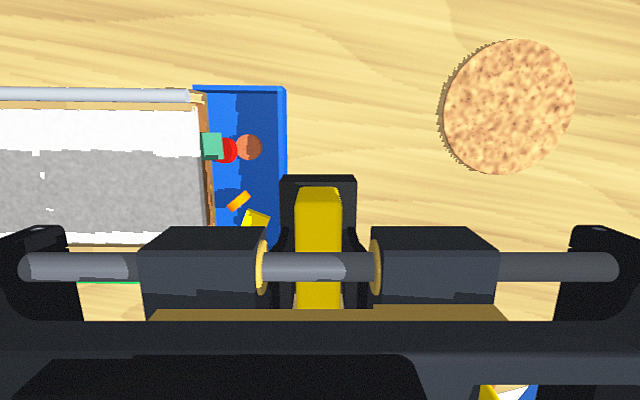

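Run:
```python
from h import *
c=dict(np.load('/tmp/w3.npz'));P=cloud(c);E=w2e(P)
for n,(u0,u1,v0,v1) in {'green':(203,219,136,158),'red':(223,236,140,160),'brown':(240,258,138,156)}.items():
    q=E[v0:v1,u0:u1].reshape(-1,3); print(n,(1000*np.percentile(q,[5,50,95],axis=0)).round(0).tolist())
for v in (140,146,152): print([(u,*(1000*E[v,u]).round(0).astype(int).tolist()) for u in range(190,264,4)])
save(c['img'],'w3z.png',(160,90,320,250),4)
```

```text
green [[40.0, 114.0, 22.0], [48.0, 119.0, 27.0], [57.0, 124.0, 32.0]]
red [[44.0, 128.0, 12.0], [51.0, 133.0, 17.0], [60.0, 138.0, 20.0]]
brown [[42.0, 142.0, 11.0], [49.0, 150.0, 12.0], [57.0, 157.0, 13.0]]
[(190, 42, 106, 38), (194, 42, 109, 37), (198, 42, 110, 31), (202, 42, 113, 30), (206, 42, 117, 29), (210, 43, 119, 25), (214, 43, 122, 25), (218, 43, 125, 21), (222, 43, 126, 15), (226, 43, 131, 18), (230, 43, 134, 16), (234, 44, 134, 3), (238, 43, 140, 12), (242, 43, 144, 12), (246, 43, 148, 12), (250, 43, 151, 11), (254, 43, 156, 13), (258, 43, 159, 10), (262, 44, 161, 3)]
[(190, 47, 106, 38), (194, 47, 109, 38), (198, 47, 110, 32), (202, 48, 113, 31), (206, 48, 116, 28), (210, 48, 119, 27), (214, 48, 122, 25), (218, 48, 124, 22), (222, 49, 126, 16), (226, 48, 131, 18), (230, 48, 135, 19), (234, 49, 137, 15), (238, 49, 140, 12), (242, 49, 144, 10), (246, 49, 147, 11), (250, 49, 151, 12), (254, 49, 155, 12), (258, 49, 159, 11), (262, 49, 161, 4)]
[(190, 52, 104, 37), (194, 52, 109, 39), (198, 53, 110, 33), (202, 53, 112, 30), (206, 53, 116, 31), (210, 53, 119, 29), (214, 53, 122, 27), (218, 53, 125, 23), (222, 54, 127, 20), (226, 54, 130, 18), (230, 54, 134, 20), (234, 54, 137, 17), (238, 55, 140, 12), (242, 54, 144, 12), (246, 54, 147, 12), (250, 54, 152, 14), (254, 55, 155, 10), (258, 54, 159, 12), (262, 55, 161, 3)]
```

View pics/w3z.png

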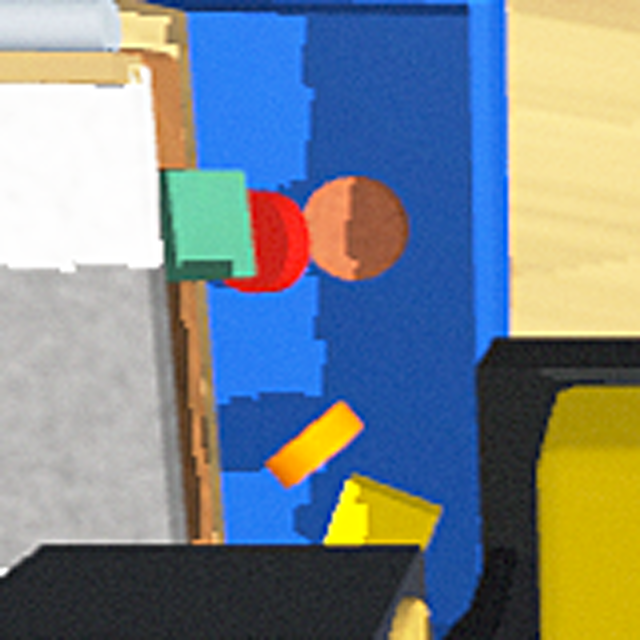

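Run:
```python
from h import *
c=dict(np.load('/tmp/w3.npz'))
hsv=cv2.cvtColor(c['img'],cv2.COLOR_RGB2HSV).astype(int);H,S,V=hsv[...,0],hsv[...,1],hsv[...,2]
m=(H>3)&(H<17)&(S>70);m[:,:425]=0;m[190:]=0
m=cv2.morphologyEx(m.astype(np.uint8),cv2.MORPH_OPEN,np.ones((3,3)))
cn=max(cv2.findContours(m,0,2)[0],key=cv2.contourArea);pts=np.array([plane(c,*p[0],.004) for p in cn]); print('mat',cv2.minEnclosingCircle(pts[:,:2].astype(np.float32)))
```

```text
mat ((0.42733827233314514, 0.3984129726886749), 0.014291135594248772)
```

>>> servo_tool(moves="0.008 0.02 0 0 0 0 1;0.016 0.036 0 0 0 0 1;0.016 0.036 0 0 0 0 1;0.016 0.036 0.005 0 0 0 1;0.012 0.03 0.01 0 0 0 1;0.005 0.015 0.02 0 0 0 1;0 0 0.01 0 0 0 1;0 0 0 0 0 0 1;0 0 0 0 0 0 1")

```text
time_s: 13.88
tool_pos: [0.4884, 0.3639, 0.1119]
tool_rot: [-179.5, 0.3, -172.4]
force: [-0.1, -0.3, -1.8]
grip_width: 0.0222
```

Run:
```python
from h import *
c=dict(np.load('/tmp/w3.npz'));print(plane(c,508,107,.004))
c=dict(np.load('/tmp/scene.npz'));print(plane(c,461.5,183,.004))
```

```text
[0.47114381 0.38672992 0.004     ]
[0.47178783 0.39093636 0.004     ]
```

>>> servo_tool(moves="0.012 0.025 0 -0.015 0 0 1;0 0 0.015 0 0 0 1;0 0 0.02 0 0 0 1;0 0 0.01 0 0 0 1;0 0 0 0 0 0 1;0 0 0 0 0 0 1")

```text
time_s: 14.38
tool_pos: [0.4874, 0.3736, 0.0709]
tool_rot: [-179.7, 0.9, -173.8]
force: [-0.6, -0.5, 0.2]
grip_width: 0.0218
```

>>> servo_tool(moves="0.014 0.016 0 0 0.03 0 1;0 0 0 0 0 0 1;0 0 0 0 0 0 1")

```text
time_s: 14.63
tool_pos: [0.4763, 0.3845, 0.0737]
tool_rot: [-179.7, 0.3, -174.2]
force: [1.2, -0.6, -1.4]
grip_width: 0.0219
```

>>> servo_tool(moves="0.003 0.003 0.01 -0.01 0.01 0 1;0 0 0.012 0 0 0 1;0 0 0 0 0 0 1;0 0 0 0 0 0 1")

```text
time_s: 14.97
tool_pos: [0.4752, 0.3871, 0.0521]
tool_rot: [179.9, 0.2, -174.3]
force: [0.0, 0.4, -1.7]
grip_width: 0.0222
```

>>> servo_tool(moves="0 0 0.003 0 0 0 1;0 0 0 0 0 0 1;0 0 0.001 0 0 0 1;0 0 0 0 0 0 1")

```text
time_s: 15.3
tool_pos: [0.4755, 0.3865, 0.0483]
tool_rot: [179.9, 0.1, -174.4]
force: [-0.3, 0.2, -1.7]
grip_width: 0.022
```

>>> servo_tool(moves="0 0 0.0005 0 0 0 1;0 0 0 0 0 0 0;0 0 0 0 0 0 -0.3;0 0 0 0 0 0 -0.3;0 0 0 0 0 0 -0.3;0 0 0 0 0 0 -0.3;0 0 -0.01 0 0 0 -0.3;0 0 -0.03 0 0 0 -0.3;0 0 -0.04 0 0 0 -0.3;0 0 -0.04 0 0 0 -0.3;0 0 -0.02 0 0 0 -0.3;0 0 0 0 0 0 -0.3")

```text
time_s: 16.3
tool_pos: [0.4745, 0.3855, 0.1959]
tool_rot: [180.0, 0.0, -174.4]
force: [1.6, -0.8, 0.5]
grip_width: 0.0566
```

```bash
python3 st.py
python3 - <<'E'
from h import *
c=cam('wrist'); save(c['img'],'w4.png')
E
```

```text
16.3 easel [ 14.  392.2 195.9] rot [ 1.8000e+02  4.0000e-02 -1.7436e+02] F [ 1.6 -0.8  0.5] w 0.0566 q [-45.  15.   4.  92.  -1.  73.  55.]
```

View pics/w4.png

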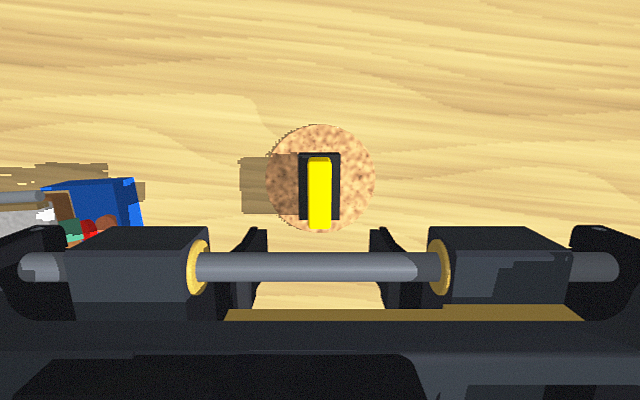

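>>> servo_tool(moves="0 0 0 0 0 0.2 -0.3;0 0 0 0 0 0.25 -0.3;0 0 0 0 0 0.25 -0.3;0 0 0 0 0 0.25 -0.3;0 0 0 0 0 0.25 -0.3;0 0 0 0 0 0.25 -0.3;0 0 0 0 0 0.25 -0.3;0 0 0 0 0 0.25 -0.3;0 0 0 0 0 0.25 -0.3;0 0 0 0 0 0.25 -0.3;0 0 0 0 0 0.25 -0.3;0 0 0 0 0 0.25 -0.3;0 0 0 0 0 0.1 -0.3;0 0 0 0 0 0 -0.3")

```text
time_s: 17.52
tool_pos: [0.4659, 0.3778, 0.1771]
tool_rot: [-178.7, 1.0, 97.5]
force: [0.5, -0.7, -0.3]
grip_width: 0.0565
```

>>> servo_tool(moves="-0.02 0.01 -0.01 -0.045 0.035 -0.05 -0.3;-0.036 0.016 -0.005 0 0 0 -0.3;-0.037 0.016 -0.005 0 0 0 -0.3;-0.037 0.016 -0.005 0 0 0 -0.3;-0.037 0.016 0 0 0 0 -0.3;-0.037 0.016 0 0 0 0 -0.3;-0.037 0.016 0 0 0 0 -0.3;-0.037 0.016 0 0 0 0 -0.3;-0.037 0.016 0 0 0 0 -0.3;-0.03 0.013 0 0 0 0 -0.3;-0.02 0.01 0 0 0 0 -0.3;0 0 0 0 0 0 -0.3;0 0 0 0 0 0 -0.3")

```text
time_s: 18.6
tool_pos: [0.6861, 0.0318, 0.1859]
tool_rot: [-178.8, 0.2, 101.0]
force: [-0.4, 0.9, 0.2]
grip_width: 0.0564
```

```bash
python3 st.py
```

```text
18.6 easel [167.7   9.7 185.9] rot [-178.76    0.23  101.03] F [-0.4  0.9  0.2] w 0.0564 q [-23.  26.  25.  81. -11.  77.  13.]
```

>>> servo_tool(moves="-0.03 0.005 0 -0.043 0 0.07 -0.3;-0.03 0 0 0 0 0 -0.3;0 0 0 0 0 0 -0.3;0 0 0 0 0 0 -0.3")

```text
time_s: 18.93
tool_pos: [0.6993, -0.0212, 0.182]
tool_rot: [-179.7, -0.0, 99.6]
force: [-0.1, 0.8, 1.0]
grip_width: 0.0567
```

```bash
python3 st.py
python3 - <<'E'
from h import *
c=cam('wrist'); save(c['img'],'w5.png'); np.savez('/tmp/w5.npz',**c); P=cloud(c);E=w2e(P)
hsv=cv2.cvtColor(c['img'],cv2.COLOR_RGB2HSV).astype(int);H,S,V=hsv[...,0],hsv[...,1],hsv[...,2]
m=(H>40)&(H<85)&(S>100)&(P[...,2]<.06)&(P[...,2]>.02)&(E[...,0]>.13)&(E[...,0]<.2)
for v in range(100,240,10):
    u=np.nonzero(m[v])[0]
    if len(u): print(v,u.min(),u.max(),(1000*w2e(plane(c,u.min(),v,.034))).round(1),(1000*w2e(plane(c,u.max(),v,.034))).round(1),(1000*np.percentile(E[v,u],95,axis=0)).round(1))
E
```

```text
18.93 easel [172.5 -44.7 182. ] rot [-1.797e+02 -4.000e-02  9.960e+01] F [-0.1  0.8  1. ] w 0.0567 q [-19.  28.  26.  80. -12.  76.  17.]
100 288 327 [143.8  40.3  34. ] [179.4  40.7  34. ] [177.6  40.5  40.4]
110 318 327 [171.3  31.8  34. ] [179.6  31.9  34. ] [179.1  31.9  38.5]
120 318 327 [171.4  22.9  34. ] [179.7  23.   34. ] [179.3  23.   39.4]
130 318 327 [171.5  13.9  34. ] [179.9  13.9  34. ] [179.4  14.1  39.5]
140 317 327 [170.6   4.6  34. ] [180.    4.7  34. ] [179.5   5.   39.1]
150 317 326 [170.7  -4.7  34. ] [179.3  -4.6  34. ] [178.8  -4.1  40. ]
160 317 326 [170.8 -14.2  34. ] [179.4 -14.1  34. ] [178.9 -13.5  39.2]
170 317 326 [170.9 -23.9  34. ] [179.6 -23.8  34. ] [179.1 -23.2  38. ]
180 317 326 [171.  -33.7  34. ] [179.7 -33.6  34. ] [179.3 -32.6  39.2]
190 289 324 [143.6 -44.   34. ] [178.  -43.6  34. ] [176.2 -42.6  38.8]
```

View pics/w5.png

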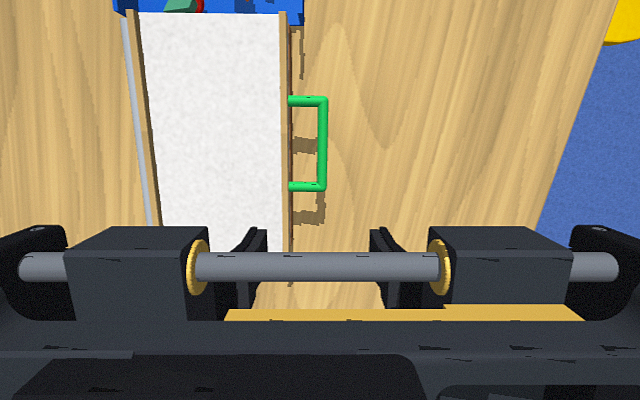

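>>> servo_tool(moves="0.02 0.001 0.01 -0.01 0 0.02 0.45;0.023 0.001 0.03 0 0 0 0.45;0 0 0.03 0 0 0 0.45;0 0 0.015 0 0 0 0.45;0 0 0 0 0 0 0.45;0 0 0 0 0 0 0.45;0 0 0 0 0 0 0.45")

```text
time_s: 19.57
tool_pos: [0.6917, 0.0369, 0.0955]
tool_rot: [179.9, -0.4, 100.0]
force: [-0.0, 1.2, -0.1]
grip_width: 0.0251
```

```bash
python3 st.py
```

```text
19.57 easel [174.   13.9  95.5] rot [179.93  -0.39  99.98] F [-0.   1.2 -0.1] w 0.0251 q [-23.  30.  24.  86. -13.  67.  14.]
```

>>> servo_tool(moves="-0.015 0.001 0.005 0 -0.014 0.035 0.45;0 0 0.02 0 0 0 0.45;0 0 0 0 0 0 0.45;0 0 0 0 0 0 0.45")

```text
time_s: 19.9
tool_pos: [0.6997, 0.0198, 0.0759]
tool_rot: [179.4, 0.2, 98.9]
force: [0.6, -0.1, 1.1]
grip_width: 0.024
```

```bash
python3 st.py
```

```text
19.9 easel [179.3  -4.3  75.9] rot [1.7937e+02 1.7000e-01 9.8870e+01] F [ 0.6 -0.1  1.1] w 0.024 q [-22.  31.  24.  87. -14.  64.  14.]
```

>>> servo_tool(moves="0.002 -0.004 0 0.02 0.005 0 0.45;0 0 0.012 0 0 0 0.45;0 0 0 0 0 0 0.45;0 0 0 0 0 0 0.45")

```text
time_s: 20.23
tool_pos: [0.6974, 0.0186, 0.0669]
tool_rot: [179.7, 0.1, 98.7]
force: [0.3, 0.4, 0.4]
grip_width: 0.0238
```

```bash
python3 st.py
```

```text
20.23 easel [176.8  -5.1  66.9] rot [1.7969e+02 1.0000e-01 9.8690e+01] F [0.3 0.4 0.4] w 0.0238 q [-21.  32.  24.  87. -14.  64.  14.]
```

>>> servo_tool(moves="0.002 -0.002 0.008 0.01 0 0 0.45;0 0 0.012 0 0 0 0.45;0 0 0 0 0 0 0.45;0 0 0 0 0 0 0.45")

```text
time_s: 20.57
tool_pos: [0.695, 0.0208, 0.0451]
tool_rot: [180.0, 0.1, 98.7]
force: [-0.9, -0.5, 0.5]
grip_width: 0.0241
```

```bash
python3 st.py
```

```text
20.57 easel [174.8  -2.6  45.1] rot [1.7999e+02 8.0000e-02 9.8710e+01] F [-0.9 -0.5  0.5] w 0.0241 q [-21.  33.  24.  88. -14.  62.  15.]
```

>>> servo_tool(moves="0 0 0.01 0 0 0 0.45;0 0 0.007 0 0 0 0.45;0 0 0 0 0 0 0.45;0 0 0 0 0 0 0.45")

```text
time_s: 20.9
tool_pos: [0.6944, 0.0211, 0.0252]
tool_rot: [-179.9, 0.1, 98.7]
force: [0.4, -0.5, 1.4]
grip_width: 0.024
```

```bash
python3 st.py
```

```text
20.9 easel [174.2  -2.2  25.2] rot [-1.7992e+02  8.0000e-02  9.8730e+01] F [ 0.4 -0.5  1.4] w 0.024 q [-21.  34.  24.  89. -15.  60.  15.]
```

>>> servo_tool(moves="0 0 0 0 0 0 1;0 0 0 0 0 0 1;0 0 0 0 0 0 1;0 0 0 0 0 0 1;0 0 0 0 0 0 1;0 0 0 0 0 0 1", squeeze=25)

```text
time_s: 21.4
tool_pos: [0.6954, 0.0212, 0.0252]
tool_rot: [180.0, 0.1, 98.7]
force: [1.6, 0.2, -1.7]
grip_width: 0.0094
```

```bash
python3 st.py
```

```text
21.4 easel [175.3  -2.3  25.2] rot [1.7995e+02 1.0000e-01 9.8740e+01] F [ 1.6  0.2 -1.7] w 0.0094 q [-21.  34.  24.  89. -15.  60.  15.]
```

>>> servo_tool(moves="0 0 -0.004 -0.04 0 0 1;0 0 -0.007 -0.08 0 0 1;0 0 -0.007 -0.08 0 0 1;0 0 -0.007 -0.08 0 0 1;0 0 -0.007 -0.08 0 0 1")

```text
time_s: 21.82
tool_pos: [0.6945, 0.021, 0.0555]
tool_rot: [169.1, 0.2, 98.8]
force: [2.3, 0.4, -3.4]
grip_width: 0.0092
```

```bash
python3 st.py
```

```text
21.82 easel [174.3  -2.3  55.5] rot [169.05   0.23  98.77] F [ 2.3  0.4 -3.4] w 0.0092 q [-23.  25.  24.  98. -15.  48.  16.]
```

>>> servo_tool(moves="0 0 -0.007 -0.08 0 0 1;0 0 -0.007 -0.08 0 0 1;0 0 -0.007 -0.08 0 0 1;0 0 -0.007 -0.08 0 0 1;0 0 -0.007 -0.08 0 0 1;0 0 -0.007 -0.08 0 0 1")

```text
time_s: 22.32
tool_pos: [0.6824, 0.0191, 0.1014]
tool_rot: [154.0, 0.2, 98.7]
force: [2.0, -0.7, -1.2]
grip_width: 0.0093
```

```bash
cat >> st.py <<'E'
T=R.from_euler('xyz',o['tool_rot'],degrees=True).as_matrix(); g=w2e(o['tool_pos']-.008*T[:,2]); z=T[:,2]; ez=[z[0]*np.cos(YAW)+z[1]*np.sin(YAW),-z[0]*np.sin(YAW)+z[1]*np.cos(YAW),z[2]]
print('grasp',(g*1000).round(1),'bar r',round(1000*np.hypot(g[0]-.001,g[2]-.034),1),'ang',round(np.degrees(np.arctan2(g[2]-.034,g[0]-.001)),1),'tool z in easel',np.round(ez,3),'tilt',round(np.degrees(np.arctan2(ez[0],-ez[2])),1))
E
python3 st.py
```

```text
22.32 easel [162.   -2.3 101.4] rot [154.04   0.21  98.73] F [ 2.  -0.7 -1.2] w 0.0093 q [-24.  13.  24. 112. -15.  31.  18.]
grasp [158.5  -2.2 108.6] bar r 174.3 ang 25.3 tool z in easel [ 0.438 -0.005 -0.899] tilt 26.0
```

>>> servo_tool(moves="0 0 -0.007 -0.06 0 0 1;0 0 -0.007 -0.06 0 0 1;0 0 -0.007 -0.05 0 0 1;0 0 -0.007 -0.04 0 0 1")

```text
time_s: 22.65
tool_pos: [0.6668, 0.0167, 0.1298]
tool_rot: [147.4, 0.1, 98.7]
force: [0.3, -0.4, -2.9]
grip_width: 0.009
```

```bash
python3 st.py
```

```text
22.65 easel [146.2  -2.2 129.8] rot [1.4741e+02 8.0000e-02 9.8690e+01] F [ 0.3 -0.4 -2.9] w 0.009 q [-24.   6.  24. 118. -15.  25.  19.]
grasp [141.9  -2.2 136.5] bar r 174.2 ang 36.0 tool z in easel [ 0.539 -0.004 -0.843] tilt 32.6
```

>>> servo_tool(moves="0 -0.0006 -0.006 -0.01 0 0 1;0 -0.0008 -0.006 -0.01 0 0 1;0 -0.001 -0.006 -0.01 0 0 1;0 -0.0012 -0.006 -0.01 0 0 1;0 -0.0014 -0.006 -0.01 0 0 1")

```text
time_s: 23.07
tool_pos: [0.6438, 0.0132, 0.1561]
tool_rot: [145.7, -0.0, 98.7]
force: [-0.4, 0.4, -0.3]
grip_width: 0.0092
```

```bash
python3 st.py
```

```text
23.07 easel [123.   -2.1 156.1] rot [ 1.457e+02 -3.000e-02  9.865e+01] F [-0.4  0.4 -0.3] w 0.0092 q [-25.  -0.  24. 121. -10.  25.  15.]
grasp [118.5  -2.1 162.7] bar r 174.3 ang 47.6 tool z in easel [ 0.564 -0.003 -0.826] tilt 34.3
```

>>> servo_tool(moves="0 -0.0016 -0.006 0 0 0 1;0 -0.0018 -0.006 0 0 0 1;0 -0.002 -0.006 0 0 0 1;0 -0.0022 -0.006 0 0 0 1;0 -0.0024 -0.006 0 0 0 1")

```text
time_s: 23.48
tool_pos: [0.6157, 0.0088, 0.1769]
tool_rot: [145.8, -0.0, 98.7]
force: [-1.1, 0.3, -0.6]
grip_width: 0.009
```

```bash
python3 st.py
```

```text
23.48 easel [ 94.6  -2.  176.9] rot [ 1.458e+02 -2.000e-02  9.866e+01] F [-1.1  0.3 -0.6] w 0.009 q [-25.  -6.  23. 123.  -4.  28.  11.]
grasp [ 90.1  -2.  183.5] bar r 174.0 ang 59.2 tool z in easel [ 0.562 -0.003 -0.827] tilt 34.2
```

>>> servo_tool(moves="0 -0.0015 -0.003 0 0 0 1;0 0 0 0 0 0 1;0 0 0 0 0 0 0.4;0 0 0 0 0 0 0.4;0 0 0 0 0 0 0.4;0 0 0 0 0 0 0.4")

```text
time_s: 23.98
tool_pos: [0.6127, 0.0081, 0.1794]
tool_rot: [145.5, 0.1, 98.6]
force: [-0.3, 0.2, 0.3]
grip_width: 0.024
```

```bash
python3 st.py
```

```text
23.98 easel [ 91.5  -2.3 179.4] rot [1.4555e+02 7.0000e-02 9.8630e+01] F [-0.3  0.2  0.3] w 0.024 q [-24.  -6.  23. 124.  -4.  28.  10.]
grasp [ 87.   -2.2 185.9] bar r 174.6 ang 60.5 tool z in easel [ 0.566 -0.005 -0.825] tilt 34.5
```

>>> servo_tool(moves="0 0 -0.01 0 0 0 0.4;0 0 -0.02 0 0 0 0.4;0 0 -0.03 0 0 0 0.4;0 0 -0.03 0 0 0 0.4;0 0 0 0 0 0 0.4;0 0 0 0 0 0 0.4")

```text
time_s: 24.48
tool_pos: [0.5581, -0.001, 0.2518]
tool_rot: [146.4, 0.3, 98.5]
force: [0.3, -0.0, -0.4]
grip_width: 0.0266
```

```bash
python3 st.py
python3 - <<'E'
from h import *
c=cam('scene'); save(c['img'],'s5.png',(190,130,510,300),2.5)
c=cam('side'); save(c['img'],'d5.png',(180,90,440,270),3)
E
```

```text
24.48 easel [ 36.1  -2.7 251.8] rot [146.41   0.32  98.5 ] F [ 0.3 -0.  -0.4] w 0.0266 q [-16. -17.  14. 123.   1.  40.   6.]
grasp [ 31.7  -2.6 258.5] bar r 226.6 ang 82.2 tool z in easel [ 0.553 -0.009 -0.833] tilt 33.6
```

View pics/s5.png

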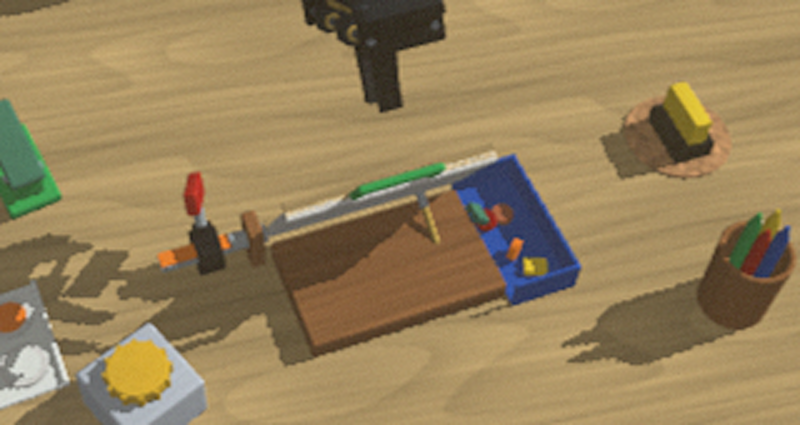

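View pics/d5.png

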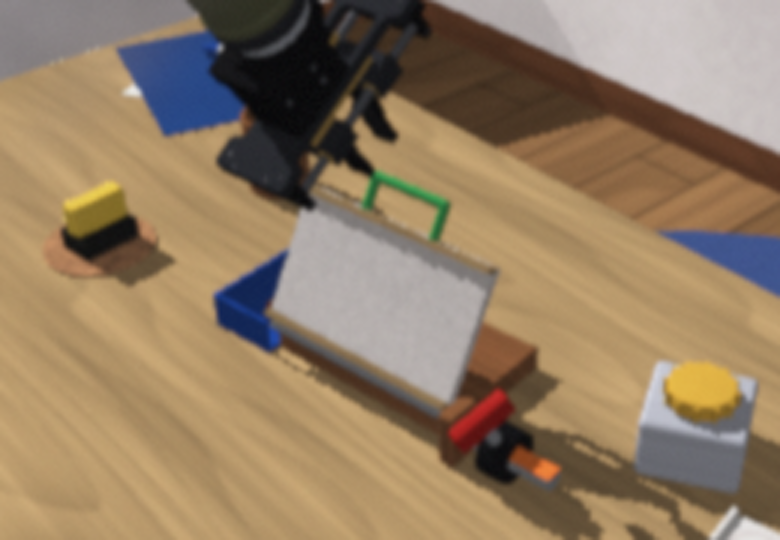

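>>> servo_tool(moves="0 0 -0.005 0.15 0 0 0;0 0 -0.005 0.23 0 0 0;0 0 0 0.23 0 0 0;0 0 0 0.23 0 0 0;0 0 0 0.2 0 0 0;0 0 0 0.12 0 0 0;0 0 0 0 0 0 0;0 0 0 0 0 0 0")

```text
time_s: 25.25
tool_pos: [0.5491, -0.0013, 0.2593]
tool_rot: [-179.1, 0.3, 98.5]
force: [0.2, 0.2, 0.4]
grip_width: 0.0434
```

```bash
python3 st.py
```

```text
25.25 easel [ 27.2  -1.6 259.3] rot [-179.06    0.3    98.51] F [0.2 0.2 0.4] w 0.0434 q [-17.   6.  15.  95.  -1.  80.   7.]
grasp [ 27.3  -1.6 267.3] bar r 234.8 ang 83.6 tool z in easel [-0.016 -0.005 -1.   ] tilt -0.9
```

>>> servo_tool(moves="-0.02 0 0 0 0 0 0;-0.038 -0.002 0 0 0 0 0;-0.038 -0.002 0 0 0 0 0;-0.038 -0.002 0 0 0 0 0;-0.03 -0.002 0 0 0 0 0;0 0 0 0 0 0 0;0 0 0 0 0 -0.2 0;0 0 0 0 0 -0.24 0;0 0 0 0 0 -0.24 0;0 0 0 0 0 -0.24 0;0 0 0 0 0 -0.24 0;0 0 0 0 0 -0.24 0;0 0 0 0 0 -0.24 0;0 0 0 0 0 -0.24 0;0 0 0 0 0 -0.24 0;0 0 0 0 0 -0.24 0;0 0 0 0 0 -0.24 0;0 0 0 0 0 -0.24 0;0 0 0 0 0 -0.24 0;0 0 0 0 0 0 0")

```text
time_s: 26.92
tool_pos: [0.5485, -0.1688, 0.2639]
tool_rot: [-179.4, 1.3, -169.5]
force: [-0.6, -0.8, 0.8]
grip_width: 0.0436
```

```bash
python3 st.py
```

```text
26.92 easel [   0.4 -166.9  263.9] rot [-179.41    1.29 -169.47] F [-0.6 -0.8  0.8] w 0.0436 q [  0.   7.  16.  94.  -2.  78. 117.]
grasp [ 2.000e-01 -1.668e+02  2.719e+02] bar r 237.9 ang 90.2 tool z in easel [ 0.023 -0.01  -1.   ] tilt 1.3
```

Run:
```python
from h import *
c=cam('wrist'); save(c['img'],'w6.png'); np.savez('/tmp/w6.npz',**c)
```

```text
(no output)
```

View pics/w6.png

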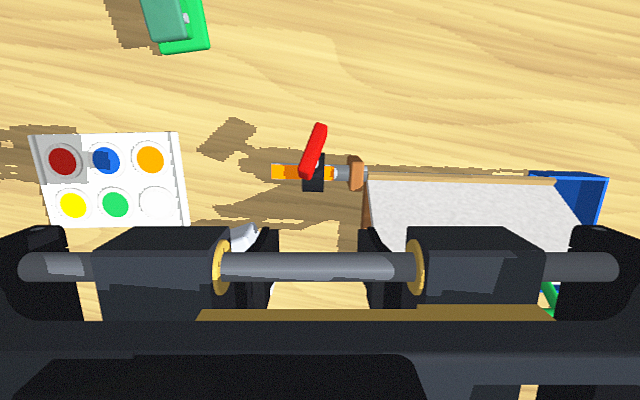

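```bash
cat > head.py <<'E'
from h import *
import sys
O2=np.array([0.523,-0.0055])
def ana(c,name=None):
    P=cloud(c);E=w2e(P,O2)
    hsv=cv2.cvtColor(c['img'],cv2.COLOR_RGB2HSV).astype(int);H,S,V=hsv[...,0],hsv[...,1],hsv[...,2]
    m=((H<6)|(H>174))&(S>150)&(V>70)&(np.hypot(E[...,0],E[...,1]+.175)<.07)&(P[...,2]>.05)&(P[...,2]<.14)
    q=E[m]; vv,uu=np.nonzero(m); print('n',m.sum(),'uv',uu.min(),uu.max(),vv.min(),vv.max(),'min',q.min(0).round(4),'max',q.max(0).round(4))
    # brightest/top face: ransac plane
    rng=np.random.default_rng(0); best=None
    for _ in range(400):
        a,b,d=q[rng.choice(len(q),3,False)]; n=np.cross(b-a,d-a); L=np.linalg.norm(n)
        if L<1e-6: continue
        n/=L
        if abs(n[2])<.7: continue
        inl=abs((q-a)@n)<.002
        if best is None or inl.sum()>best.sum(): best=inl
    t=q[best]; ctr=t.mean(0); u,s,vt=np.linalg.svd(t-ctr,full_matrices=False); n=vt[2]*np.sign(vt[2,2]); l=vt[0]*np.sign(vt[0,0])
    print('top n',best.sum(),'ctr',(1000*ctr).round(1),'normal',n.round(3),'lean(-x)',np.degrees(np.arctan2(-n[0],n[2])).round(1),'long',l.round(3),'sv',(s/np.sqrt(len(t))*1000).round(1))
    ex=(t-ctr)@vt[0]; ey=(t-ctr)@vt[1]; print('extent long',1000*(ex.max()-ex.min()),'short',1000*(ey.max()-ey.min()))
    mid=ctr+vt[0]*(ex.max()+ex.min())/2+vt[1]*(ey.max()+ey.min())/2; 
    print('mid top',(1000*mid).round(1),'head ctr',(1000*(mid-.013*n)).round(1),'lean from pos',np.degrees(np.arctan2(-mid[0],mid[2]-.034)).round(1))
    # screw angle: long axis in collar frame
    a=np.arctan2(-n[0],n[2]); xl=np.array([np.cos(a),0,np.sin(a)]); print('screw angle deg (cw)',np.degrees(np.arctan2(-l[1],l@xl)).round(1))
if __name__=='__main__':
    ana(dict(np.load('/tmp/w6.npz')) if len(sys.argv)<2 else cam(sys.argv[1]))
E
python3 head.py
```

```text
n 869 uv 298 326 122 179 min [-0.0611 -0.1864  0.0559] max [ 0.0043 -0.1594  0.116 ]
top n 659 ctr [ -36.7 -173.1  103.2] normal [-0.467  0.061  0.882] lean(-x) 27.9 long [ 0.832 -0.309  0.462] sv [15.8  3.7  0.8]
extent long 55.64757173120362 short 13.027211347014855
mid top [ -37.7 -172.7  102.6] head ctr [ -31.6 -173.5   91.2] lean from pos 28.8
screw angle deg (cw) 18.0
```

```bash
cat > tgt.py <<'E'
from h import *
import sys
O2=np.array([0.523,-0.0055])
def target(lean,screw,off,ctr=None):
    """lean deg, screw deg cw, off = m from head centre outward; returns world pos, R"""
    a,s=np.radians(lean),np.radians(screw)
    xl=np.array([np.cos(a),0,np.sin(a)]);yl=np.array([0,1,0]);n=np.array([-np.sin(a),0,np.cos(a)])
    sh=np.sin(s)*xl+np.cos(s)*yl; tz=-n; tx=np.cross(sh,tz)
    Re=np.c_[tx,sh,tz]
    if ctr is None: ctr=np.array([-.066*np.sin(a),-.1735,.034+.066*np.cos(a)])
    p=ctr+n*off
    W=R.from_euler('z',YAW).as_matrix()
    return e2w(p,O2), W@Re
def delta(p,Rt):
    o=env.get_obs(); Rc=R.from_euler('xyz',o['tool_rot'],degrees=True).as_matrix()
    d=Rc.T@(p-o['tool_pos']); rv=R.from_matrix(Rc.T@Rt).as_rotvec()
    print('t',round(o['time_s'],2),'shift tool mm',(1000*d).round(1),'turn (full-scale units)',(rv/.5).round(3),'deg',np.degrees(rv).round(1),'F',o['force'].round(1),'tau',o['wrist_torque'].round(2),'w',round(o['grip_width'],4),'q',o['qpos'].round(0))
if __name__=='__main__':
    lean,screw,off=map(float,sys.argv[1:4]); p,Rt=target(lean,screw,off/1000); delta(p,Rt)
E
python3 tgt.py 28.5 18 80
```

```text
t 26.97 shift tool mm [ 71.7  -5.7 100.2] turn (full-scale units) [-0.158 -0.941  0.663] deg [ -4.5 -27.   19. ] F [0.2 0.8 0.1] tau [0.09 0.08 0.06] w 0.0432 q [  0.   7.  16.  94.  -2.  78. 116.]
```

>>> servo_tool(moves="0 0 0 -0.02 -0.12 0.085 -0.2;0 0 0 -0.03 -0.18 0.125 -0.2;0 0 0 -0.03 -0.18 0.125 -0.2;0 0 0 -0.03 -0.18 0.125 -0.2;0 0 0 -0.03 -0.18 0.125 -0.2;0 0 0 -0.02 -0.1 0.08 -0.2;0 0 0 0 0 0 -0.2;0 0 0 0 0 0 -0.2")

```text
time_s: 27.63
tool_pos: [0.5457, -0.1667, 0.2648]
tool_rot: [168.7, 28.2, 165.4]
force: [0.5, 0.5, 0.4]
grip_width: 0.0522
```

```bash
python3 tgt.py 28.5 18 80
```

```text
t 27.63 shift tool mm [ 98.7 -48.3  55. ] turn (full-scale units) [ 0.008  0.061 -0.093] deg [ 0.2  1.7 -2.7] F [0.5 0.5 0.4] tau [-0.04  0.59  0.05] w 0.0522 q [  4. -11.  18. 116. -15.  49. 108.]
```

>>> servo_tool(moves="0.015 -0.008 0.01 0 0.03 -0.04 -0.2;0.028 -0.014 0.015 0 0.03 -0.04 -0.2;0.02 -0.01 0.012 0 0 0 -0.2;0 0 0 0 0 0 -0.2;0 0 0 0 0 0 -0.2")

```text
time_s: 28.05
tool_pos: [0.5076, -0.1818, 0.2008]
tool_rot: [170.2, 27.0, 168.6]
force: [0.4, 0.2, 0.4]
grip_width: 0.0524
```

```bash
python3 tgt.py 28.5 18 80; python3 st.py|head -1
```

```text
t 28.05 shift tool mm [ 39.4 -14.8  20.9] turn (full-scale units) [ 0.008  0.003 -0.004] deg [ 0.2  0.1 -0.1] F [0.4 0.2 0.4] tau [-0.06  0.51 -0.  ] w 0.0524 q [  4. -11.  22. 123. -17.  45. 117.]
28.05 easel [ -42.  -173.4  200.8] rot [170.18  27.04 168.57] F [0.4 0.2 0.4] w 0.0524 q [  4. -11.  22. 123. -17.  45. 117.]
```

>>> servo_tool(moves="0.012 -0.005 0.005 0 0 0 -0.2;0.016 -0.006 0.008 0 0 0 -0.2;0.008 -0.003 0.006 0 0 0 -0.2;0 0 0 0 0 0 -0.2;0 0 0 0 0 0 -0.2")

```text
time_s: 28.47
tool_pos: [0.488, -0.1878, 0.1692]
tool_rot: [170.3, 27.4, 168.8]
force: [-0.1, -0.3, 0.4]
grip_width: 0.0523
```

```bash
python3 tgt.py 28.5 18 80; python3 st.py|head -1
```

```text
t 28.47 shift tool mm [ 9.  -1.8  2.9] turn (full-scale units) [0.007 0.014 0.006] deg [0.2 0.4 0.2] F [-0.1 -0.3  0.4] tau [-0.07  0.58  0.03] w 0.0523 q [  4. -12.  24. 127. -19.  42. 121.]
28.47 easel [ -62.3 -176.2  169.2] rot [170.34  27.41 168.83] F [-0.1 -0.3  0.4] w 0.0523 q [  4. -12.  24. 127. -19.  42. 121.]
```

>>> servo_tool(moves="0.009 -0.002 0 0.007 0.014 0 -0.2;0 0 0 0 0 0 -0.2;0 0 0 0 0 0 -0.2")

```text
time_s: 28.72
tool_pos: [0.4812, -0.1883, 0.1666]
tool_rot: [170.7, 27.1, 169.0]
force: [-0.1, 0.8, 0.5]
grip_width: 0.0523
```

```bash
python3 tgt.py 28.5 18 80;  python3 - <<'E'
from h import *
c=cam('wrist'); save(c['img'],'w7.png'); np.savez('/tmp/w6.npz',**c)
E
python3 head.py
```

```text
t 28.72 shift tool mm [ 2.  -0.1  3.9] turn (full-scale units) [-0.002  0.004  0.01 ] deg [-0.1  0.1  0.3] F [-0.1  0.8  0.5] tau [0.01 0.47 0.03] w 0.0523 q [  5. -12.  23. 127. -18.  42. 121.]
n 1391 uv 308 327 168 243 min [-0.0618 -0.1866  0.0504] max [ 0.0137 -0.1591  0.1155]
top n 1247 ctr [ -39.5 -172.7  101.6] normal [-0.478  0.036  0.878] lean(-x) 28.6 long [ 0.831 -0.307  0.465] sv [15.7  3.8  0.8]
extent long 54.90960909224621 short 13.61647108951616
mid top [ -38.7 -173.2  102.1] head ctr [ -32.5 -173.6   90.7] lean from pos 29.6
screw angle deg (cw) 17.9
```

View pics/w7.png

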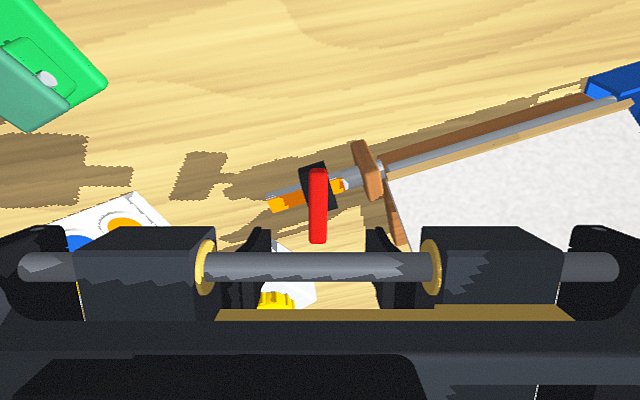

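>>> servo_tool(moves="0.002 0 0.015 0 0 0.005 -0.2;0 0 0.025 0 0 0 -0.2;0 0 0.025 0 0 0 -0.2;0 0 0 0 0 0 -0.2;0 0 0 0 0 0 -0.2")

```text
time_s: 29.18
tool_pos: [0.5145, -0.1846, 0.1116]
tool_rot: [170.7, 27.6, 168.8]
force: [-0.5, 0.3, 0.1]
grip_width: 0.0521
```

```bash
python3 tgt.py 28.8 18 -5
```

```text
t 29.18 shift tool mm [ 5.9  0.4 24.5] turn (full-scale units) [-0.008  0.01   0.007] deg [-0.2  0.3  0.2] F [-0.5  0.3  0.1] tau [-0.06  0.57 -0.05] w 0.0521 q [  2.  -4.  26. 128. -27.  34. 128.]
```

>>> servo_tool(moves="0.005 0 0.01 0 0 0 -0.2;0.001 0 0.012 0 0 0 -0.2;0 0 0 0 0 0 -0.2;0 0 0 0 0 0 -0.2")

```text
time_s: 29.52
tool_pos: [0.5214, -0.183, 0.0939]
tool_rot: [170.6, 27.9, 168.8]
force: [0.3, 0.2, -0.2]
grip_width: 0.0519
```

```bash
python3 tgt.py 28.8 18 -5
```

```text
t 29.52 shift tool mm [3.5 0.5 5.6] turn (full-scale units) [-0.008  0.021  0.008] deg [-0.2  0.6  0.2] F [ 0.3  0.2 -0.2] tau [-0.07  0.57  0.  ] w 0.0519 q [  1.  -1.  26. 129. -31.  32. 132.]
```

>>> servo_tool(moves="0.003 0 0.005 0 0.01 0 -0.2;0 0 0 0 0 0 -0.2;0 0 0 0 0 0 1;0 0 0 0 0 0 1;0 0 0 0 0 0 1;0 0 0 0 0 0 1;0 0 0 0 0 0 1;0 0 0 0 0 0 1;0 0 0 0 0 0 1;0 0 0 0 0 0 1", squeeze=35)

```text
time_s: 30.35
tool_pos: [0.5226, -0.1827, 0.0933]
tool_rot: [170.5, 28.0, 168.8]
force: [-0.3, 0.2, 0.9]
grip_width: 0.0137
```

```bash
python3 tgt.py 28.8 18 -5
```

```text
t 30.35 shift tool mm [4.2 0.2 4.5] turn (full-scale units) [-0.004  0.024  0.008] deg [-0.1  0.7  0.2] F [-0.3  0.2  0.9] tau [0.03 0.52 0.05] w 0.0137 q [  1.  -1.  26. 129. -32.  32. 132.]
```

>>> servo_tool(moves="-0.002 0.0006 0 0.02 0.06 0 1;-0.003 0.001 0 0.03 0.095 0 1;-0.003 0.001 0 0.03 0.095 0 1;-0.003 0.001 0 0.03 0.095 0 1;-0.003 0.001 0 0.03 0.095 0 1")

```text
time_s: 30.77
tool_pos: [0.5362, -0.1803, 0.0982]
tool_rot: [175.4, 15.2, 170.2]
force: [2.9, 0.5, -3.7]
grip_width: 0.0135
```

```bash
python3 tgt.py 14 18 0;python3 st.py
```

```text
t 30.77 shift tool mm [ 2.   0.7 -0.3] turn (full-scale units) [ 0.006  0.068 -0.005] deg [ 0.2  1.9 -0.2] F [ 2.9  0.5 -3.7] tau [ 0.29 -0.26  0.09] w 0.0135 q [ -2.   5.  24. 117. -14.  45. 111.]
30.77 easel [ -13.5 -176.4   98.2] rot [175.36  15.22 170.17] F [ 2.9  0.5 -3.7] w 0.0135 q [ -2.   5.  24. 117. -14.  45. 111.]
grasp [ -15.7 -176.3  105.9] bar r 73.8 ang 103.1 tool z in easel [ 0.274 -0.008 -0.962] tilt 15.9
```

>>> servo_tool(moves="-0.003 0.001 0 0.03 0.1 0 1;-0.003 0.001 0 0.03 0.1 0 1;-0.003 0.001 0 0.03 0.1 0 1;-0.003 0.001 0 0.03 0.1 0 1;-0.002 0.0005 0 0.02 0.07 0 1;0 0 0 0 0 0 1")

```text
time_s: 31.27
tool_pos: [0.5535, -0.1777, 0.0995]
tool_rot: [180.0, 1.1, 171.0]
force: [-3.1, 1.6, 5.4]
grip_width: 0.0139
```

```bash
python3 tgt.py 0 18 0;python3 st.py
```

```text
t 31.27 shift tool mm [ 3.5  0.3 -0.5] turn (full-scale units) [ 0.001  0.037 -0.001] deg [ 0.   1.1 -0. ] F [-3.1  1.6  5.4] tau [0.46 0.72 0.16] w 0.0139 q [ -5.  16.  23. 104.  -7.  61. 102.]
31.27 easel [   4.  -176.5   99.5] rot [179.97   1.06 170.99] F [-3.1  1.6  5.4] w 0.0139 q [ -5.  16.  23. 104.  -7.  61. 102.]
grasp [   3.8 -176.5  107.5] bar r 73.6 ang 87.8 tool z in easel [ 0.018 -0.005 -1.   ] tilt 1.0
```

>>> servo_tool(moves="0 0 0 0 0 0 0.2;0 0 0 0 0 0 0.2;0 0 0 0 0 0 0.2;0 0 0 0 0 0 0.2;0.01 0 -0.02 0 0.02 0 0.2;0 0 -0.03 0 0 0 0.2;0 0 -0.03 0 0 0 0.2;0 0 -0.02 0 0 0 0.2;0 0 0 0 0 0 0.2;0 0 0 0 0 0 0.2")

```text
time_s: 32.1
tool_pos: [0.5391, -0.1766, 0.2004]
tool_rot: [179.9, 0.5, 170.8]
force: [-0.6, 0.0, 0.4]
grip_width: 0.0348
```

```bash
python3 tgt.py 0 18 0
python3 - <<'E'
from h import *
c=cam('wrist'); save(c['img'],'w8.png'); np.savez('/tmp/w6.npz',**c)
E
python3 head.py
```

```text
t 32.1 shift tool mm [-10.1   1.2 100.5] turn (full-scale units) [ 0.005  0.017 -0.007] deg [ 0.1  0.5 -0.2] F [-0.6  0.   0.4] tau [0.05 0.07 0.01] w 0.0348 q [ -6.   9.  24.  99.  -4.  72. 100.]
n 1205 uv 310 328 179 249 min [-0.0292 -0.1868  0.0509] max [ 0.0256 -0.1591  0.1153]
top n 1061 ctr [  -2.9 -172.8  112.3] normal [-0.018  0.01   1.   ] lean(-x) 1.0 long [ 0.951 -0.309  0.021] sv [15.8  3.8  0.8]
extent long 55.5074499321498 short 13.701323125443084
mid top [  -1.7 -173.2  112.4] head ctr [  -1.5 -173.3   99.4] lean from pos 1.3
screw angle deg (cw) 18.0
```

View pics/w8.png

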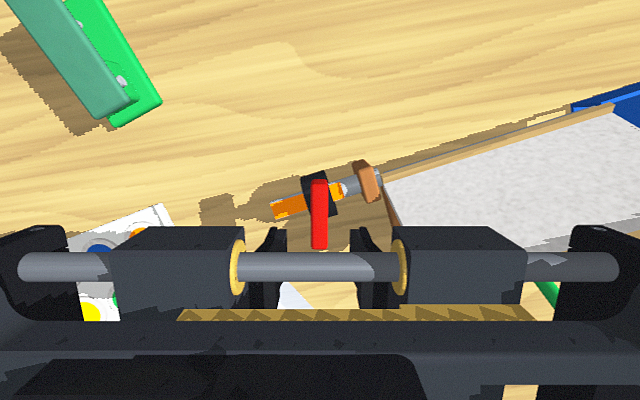

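```bash
python3 tgt.py 1.2 18 -4
```

```text
t 32.15 shift tool mm [ -8.6   1.  104.5] turn (full-scale units) [-0.009 -0.022 -0.008] deg [-0.2 -0.6 -0.2] F [ 0.6 -0.2  1.2] tau [ 0.02 -0.03  0.03] w 0.0351 q [ -6.   9.  24.  99.  -4.  72. 100.]
```

>>> servo_tool(moves="-0.008 0.001 0.01 0 0.01 0 0;0 0 0.03 0 0 0 0;0 0 0.03 0 0 0 0;0 0 0.01 0 0 0 0;0 0 0 0 0 0 0;0 0 0 0 0 0 0")

```text
time_s: 32.65
tool_pos: [0.5455, -0.1765, 0.113]
tool_rot: [179.8, -0.0, 170.7]
force: [-0.4, 0.1, 0.0]
grip_width: 0.0432
```

```bash
python3 tgt.py 1.2 18 -4
```

```text
t 32.65 shift tool mm [-3.4 -0.  17. ] turn (full-scale units) [-0.007 -0.04  -0.011] deg [-0.2 -1.1 -0.3] F [-0.4  0.1  0. ] tau [0.03 0.03 0.04] w 0.0432 q [ -5.  15.  24. 103.  -7.  63. 102.]
```

>>> servo_tool(moves="-0.003 0 0.007 0 -0.03 0 0;-0.001 0 0.008 0 0 0 0;0 0 0 0 0 0 0;0 0 0 0 0 0 0")

```text
time_s: 32.98
tool_pos: [0.5497, -0.178, 0.1002]
tool_rot: [179.9, 0.9, 170.7]
force: [-3.5, -0.4, 1.3]
grip_width: 0.0433
```

```bash
python3 tgt.py 1.2 18 -4
```

```text
t 32.98 shift tool mm [1.  0.8 4.2] turn (full-scale units) [-0.008 -0.009 -0.011] deg [-0.2 -0.3 -0.3] F [-3.5 -0.4  1.3] tau [0.12 0.47 0.24] w 0.0433 q [ -5.  16.  23. 104.  -7.  61. 102.]
```

>>> servo_tool(moves="0 0 -0.006 0 0 0 0;0 0 -0.002 0 0 0 0;0 0 0 0 0 0 0;0 0 0 0 0 0 0")

```text
time_s: 33.32
tool_pos: [0.5518, -0.1785, 0.1118]
tool_rot: [179.8, 1.2, 170.7]
force: [0.6, -0.8, 0.3]
grip_width: 0.0435
```

```bash
python3 tgt.py 1.2 18 8
```

```text
t 33.32 shift tool mm [3.5 0.8 3.8] turn (full-scale units) [-0.008  0.002 -0.012] deg [-0.2  0.  -0.3] F [ 0.6 -0.8  0.3] tau [ 0.06  0.06 -0.02] w 0.0435 q [ -5.  15.  24. 104.  -7.  62. 102.]
```

>>> servo_tool(moves="0.003 0.0005 0.002 0 0 0 0;0 0 0 0 0 0 0;0 0 0 0 0 0 0")

```text
time_s: 33.57
tool_pos: [0.5498, -0.1773, 0.1107]
tool_rot: [179.8, 1.3, 170.7]
force: [-0.3, 0.3, 0.7]
grip_width: 0.044
```

```bash
python3 tgt.py 1.2 18 8
```

```text
t 33.57 shift tool mm [1.3 0.  2.7] turn (full-scale units) [-0.007  0.007 -0.012] deg [-0.2  0.2 -0.3] F [-0.3  0.3  0.7] tau [-0.   -0.02  0.01] w 0.044 q [ -5.  15.  24. 104.  -7.  61. 102.]
```

>>> servo_tool(moves="0.001 0 0.0015 0 0 0 0;0 0 0 0 0 0 0;0 0 0 0 0 0 1;0 0 0 0 0 0 1;0 0 0 0 0 0 1;0 0 0 0 0 0 1;0 0 0 0 0 0 1;0 0 0 0 0 0 1;0 0 0 0 0 0 1;0 0 0 0 0 0 1", squeeze=40)

```text
time_s: 34.4
tool_pos: [0.5483, -0.177, 0.1083]
tool_rot: [179.8, 1.3, 170.7]
force: [-0.2, -0.0, -0.2]
grip_width: 0.0134
```

```bash
python3 tgt.py 1.2 18 8
```

```text
t 34.4 shift tool mm [-0.3 -0.1  0.3] turn (full-scale units) [-0.007  0.004 -0.011] deg [-0.2  0.1 -0.3] F [-0.2 -0.  -0.2] tau [-0.01  0.01  0.04] w 0.0134 q [ -5.  15.  24. 104.  -7.  61. 102.]
```

>>> servo_tool(moves="0 0 0 0 0 0.1 1;0 0 0 0 0 0.15 1;0 0 0 0 0 0.15 1;0 0 0 0 0 0.15 1;0 0 0 0 0 0.15 1")

```text
time_s: 34.82
tool_pos: [0.5483, -0.1768, 0.1083]
tool_rot: [179.4, 1.1, 149.8]
force: [0.9, 0.1, 0.3]
grip_width: 0.0137
```

```bash
python3 tgt.py 1.2 38 8
```

```text
t 34.82 shift tool mm [-0.4 -0.1  0.3] turn (full-scale units) [-0.005  0.007 -0.04 ] deg [-0.1  0.2 -1.2] F [0.9 0.1 0.3] tau [-0.    0.03  0.01] w 0.0137 q [ -7.  15.  26. 104.  -8.  61.  82.]
```

>>> servo_tool(moves="0 0 0 0 0 0.15 1;0 0 0 0 0 0.15 1;0 0 0 0 0 0.15 1;0 0 0 0 0 0.15 1;0 0 0 0 0 0.15 1;0 0 0 0 0 0.15 1;0 0 0 0 0 0.15 1")

```text
time_s: 35.4
tool_pos: [0.5486, -0.1766, 0.1083]
tool_rot: [178.9, 0.7, 118.3]
force: [0.4, 0.3, -0.4]
grip_width: 0.0136
```

```bash
python3 tgt.py 1.2 70 8
```

```text
t 35.4 shift tool mm [-0.5 -0.2  0.3] turn (full-scale units) [-0.001  0.009 -0.024] deg [-0.   0.3 -0.7] F [ 0.4  0.3 -0.4] tau [-0.14  0.06  0.02] w 0.0136 q [-11.  15.  31. 105.  -9.  61.  51.]
```

>>> servo_tool(moves="0 0 0 0 0 0.15 1;0 0 0 0 0 0.15 1;0 0 0 0 0 0.15 1;0 0 0 0 0 0.15 1;0 0 0 0 0 0.15 1;0 0 0 0 0 0.15 1;0 0 0 0 0 0.15 1;0 0 0 0 0 0.15 1;0 0 0 0 0 0.15 1")

```text
time_s: 36.15
tool_pos: [0.5488, -0.1765, 0.1083]
tool_rot: [178.7, -0.1, 77.8]
force: [0.8, -0.2, 0.8]
grip_width: 0.0139
```

```bash
python3 tgt.py 1.2 110 8
```

```text
t 36.15 shift tool mm [-0.6 -0.1  0.3] turn (full-scale units) [ 0.005  0.01  -0.043] deg [ 0.2  0.3 -1.2] F [ 0.8 -0.2  0.8] tau [-0.12  0.1   0.08] w 0.0139 q [-16.  16.  37. 105. -11.  62.  12.]
```

>>> servo_tool(moves="0 0 0 0 0 0.15 1;0 0 0 0 0 0.15 1;0 0 0 0 0 0.15 1;0 0 0 0 0 0.15 1;0 0 0 0 0 0.15 1;0 0 0 0 0 0.15 1;0 0 0 0 0 0.15 1;0 0 0 0 0 0.15 1")

```text
time_s: 36.82
tool_pos: [0.5489, -0.1766, 0.1083]
tool_rot: [179.0, -0.8, 41.7]
force: [0.5, -0.9, -0.1]
grip_width: 0.0134
```

```bash
python3 tgt.py 1.2 146 8
```

```text
t 36.82 shift tool mm [-0.6  0.1  0.3] turn (full-scale units) [ 0.012  0.006 -0.045] deg [ 0.3  0.2 -1.3] F [ 0.5 -0.9 -0.1] tau [-0.07  0.17  0.01] w 0.0134 q [-21.  17.  42. 105. -13.  62. -22.]
```

At about 147°. Continue gently to the stop (160°).

>>> servo_tool(moves="0 0 0 0 0 0.1 1;0 0 0 0 0 0.1 1;0 0 0 0 0 0.1 1;0 0 0 0 0 0.1 1;0 0 0 0 0 0.08 1;0 0 0 0 0 0 1")

```text
time_s: 37.32
tool_pos: [0.549, -0.1767, 0.1083]
tool_rot: [179.2, -1.0, 27.2]
force: [0.0, -0.3, 0.5]
grip_width: 0.0138
```

```bash
python3 tgt.py 1.2 160 8
```

```text
t 37.32 shift tool mm [-0.5  0.2  0.3] turn (full-scale units) [ 0.015  0.005 -0.063] deg [ 0.4  0.1 -1.8] F [ 0.  -0.3  0.5] tau [-0.11  0.23  0.37] w 0.0138 q [-23.  18.  45. 105. -14.  62. -36.]
```

>>> servo_tool(moves="0 0 0 0 0 0.03 1;0 0 0 0 0 0 1;0 0 0 0 0 0 0.1;0 0 0 0 0 0 0.1;0 0 0 0 0 0 0.1;0 0 0 0 0 0 0.1;0 0 -0.01 0 0 0 0.1;0 0 -0.03 0 0 0 0.1;0 0 -0.035 0 0 0 0.1;0 0 -0.03 0 0 0 0.1;0.02 0 -0.01 0 0 0 0.1;0 0 0 0 0 0 0.1;0 0 0 0 0 0 0.1")

```text
time_s: 38.4
tool_pos: [0.5634, -0.1681, 0.2324]
tool_rot: [179.3, -1.0, 26.2]
force: [-0.5, -0.7, -0.6]
grip_width: 0.0389
```

```bash
python3 st.py
python3 - <<'E'
from h import *
c=cam('wrist'); save(c['img'],'w9.png'); np.savez('/tmp/w6.npz',**c)
c=cam('scene'); save(c['img'],'s9.png',(190,130,510,300),2.5)
c=cam('side'); save(c['img'],'d9.png',(180,90,440,270),3)
E
python3 head.py
```

```text
38.4 easel [  15.2 -168.5  232.4] rot [179.26  -1.03  26.25] F [-0.5 -0.7 -0.6] w 0.0389 q [-26.  12.  47.  95.  -9.  75. -42.]
grasp [  15.1 -168.5  240.4] bar r 206.9 ang 86.1 tool z in easel [ 0.021 -0.007 -1.   ] tilt 1.2
n 923 uv 309 325 184 245 min [-0.0278 -0.1873  0.0509] max [ 0.0265 -0.158   0.1147]
top n 817 ctr [   0.4 -172.2  112.3] normal [-0.017  0.     1.   ] lean(-x) 1.0 long [0.94  0.34  0.015] sv [15.7  3.8  0.8]
extent long 54.74330292721966 short 13.776583658336689
mid top [  -0.8 -172.7  112.3] head ctr [  -0.6 -172.7   99.3] lean from pos 0.6
screw angle deg (cw) -19.9
```

View pics/w9.png

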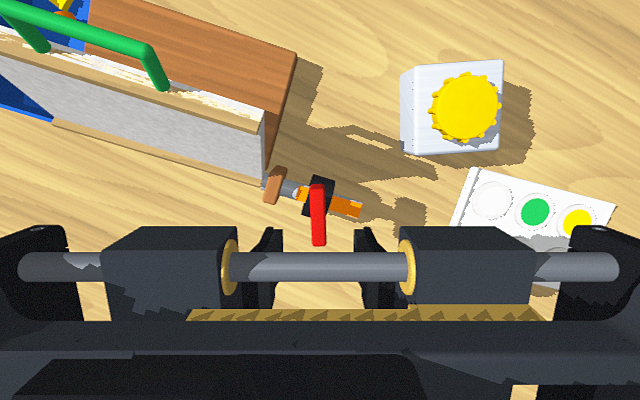

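View pics/s9.png

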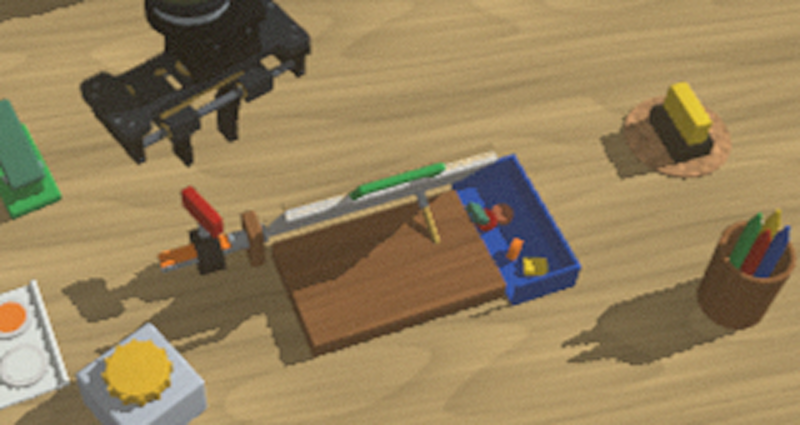

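View pics/d9.png

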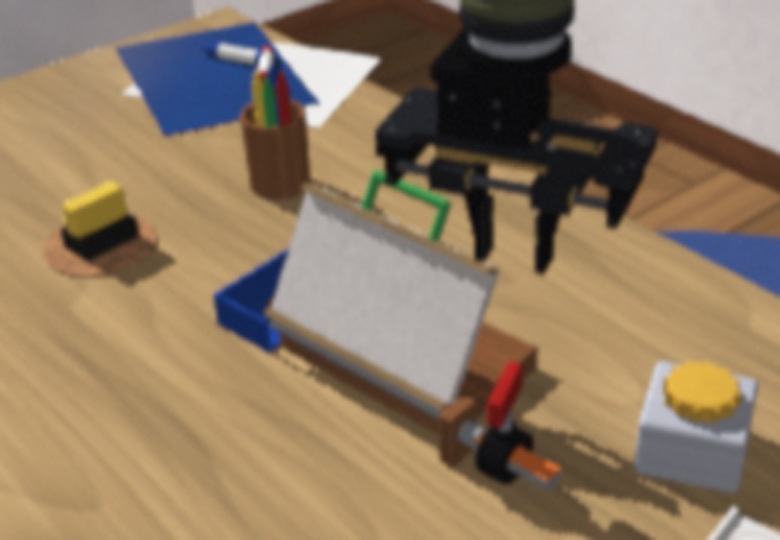

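Run:
```python
from h import *
for n,zt in (('scene',.064),('side',.064)):
    c=cam(n);P=cloud(c);E=w2e(P)
    hsv=cv2.cvtColor(c['img'],cv2.COLOR_RGB2HSV).astype(int);H,S,V=hsv[...,0],hsv[...,1],hsv[...,2]
    m=(H>20)&(H<33)&(S>130)&(V>120)&(np.hypot(P[...,0]-.47,P[...,1]-.388)<.1)&(P[...,2]>.057)
    t=P[m]; print(n,'scraper',cv2.minAreaRect(t[:,:2].astype(np.float32)),t[:,2].mean())
    b=(S<40)&(V>90)&(E[...,1]>-.1)&(E[...,1]<.1)&(E[...,0]>0)&(E[...,0]<.12)&(P[...,2]>.06)&(P[...,2]<.16)
    q=E[b]; 
    if len(q)>200:
        k=np.polyfit(q[:,2],q[:,0],1); print('board angle',np.degrees(np.arctan2(1,k[0])),len(q))
```

```text
scene scraper ((0.4784214198589325, 0.38661161065101624), (0.06762945652008057, 0.02354862354695797), 6.883431911468506) 0.06441706212253205
board angle 61.80169431426891 378
side scraper ((0.4757006764411926, 0.3812582492828369), (0.06517275422811508, 0.025495946407318115), 4.664800643920898) 0.062037940674284676
board angle 60.3707261283601 2308
```

```bash
python3 -c "
from cell import env
print(env.sign_off(), env.get_obs()['time_s'])"
```

```text
the job is handed in; nothing more can be done
the job is handed in; nothing more can be done
```

I handed the job in after about 38.5 s of robot time, with every step done. `sign_off` gives no verdict, so the results below are my own measurements.

- **Chips:** five chips were on the board, and I pushed them into the trough in two passes. The last pictures show all five still there. The green one leans against the board end, at about y 117–119 mm and z 25 mm, and the orange one stands on edge.
- **Scraper:** it is back on the mat, upright, about 6 mm from the mat's middle. The two cameras differ by about 5 mm on its position.
- **Board:** I lifted it by the bar to its open stop. The side camera measures 60.4° and the scene camera 61.8° (stop 1.05 rad, about 60°).
- **Collar:** I turned it from about 28.5° lean to about 1°.
- **Set screw:** I turned it from about 18° to about 160° (2.8 rad) in one grasp. The torque rose at the end, as it should at the stop.

**Deviations:**
- **Contact with the open board:** while lining up on the screw, a force of about 3.5 N appeared, most likely the gripper body against the open board. I raised the grasp and it cleared. The board is still open.
- **Bystanders:** I did not measure the pencil cup, palette, punch and tin at the end. In the last pictures the cup and tin look unmoved; the palette and punch are only partly in view.
- **Knocks and slips:** I saw no sign of the scraper being knocked or the grip slackening.

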